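# Unmould sherd castings into a rail carrier

## Task

Hook the empty green carrier onto the steel rail with its handle at the blue mark, and let go. Then use the red ejector levers to raise every resin casting out of the mould and put them all in the carrier while it hangs at the loading end. Finally slide the loaded carrier along the rail, without lifting it off, until its handle is centred on the red mark, and leave the jug, bowl and brush alone.

Things in the scene. Friction and masses are not known exactly. Their poses are not given: they have to be found in the camera images.
- mould: Fixed aluminium mould block, 80 (x) x 304 (y) x 80 mm high, origin on the table under its centre. Four square pockets, 43 mm wide, at x=0, y=-112.5, -37.5, 37.5, 112.5 mm (numbers 0 to 3); a seated casting stands upright in one, flush with the block's top. In front of each (mould -x) is its ejector lever with a red pad, over a base plate 8 mm thick reaching to x=-150 mm.
- pad0 (a point): Middle of the top of the red finger pad (30 x 32 mm) of ejector lever 0, serving pocket 0. Up: about 84 mm above the table; fully pressed: about 26 mm. It swings in an arc about a level pivot 85 mm away at mould x=-55 mm, height 50 mm.
- lever0 (a joint): Ejector lever 0: 0 rad up (as at the start), 0.7 rad fully pressed. Pressing the pad straight down takes about 5 N at the pad; a pushing plate then lifts the casting in pocket 0 by 34 mm at full press. The lever stays where it is left.
- pad1 (a point): Middle of the top of the red finger pad (30 x 32 mm) of ejector lever 1, serving pocket 1. Up: about 84 mm above the table; fully pressed: about 26 mm. It swings in an arc about a level pivot 85 mm away at mould x=-55 mm, height 50 mm.
- lever1 (a joint): Ejector lever 1: 0 rad up (as at the start), 0.7 rad fully pressed. Pressing the pad straight down takes about 5 N at the pad; a pushing plate then lifts the casting in pocket 1 by 34 mm at full press. The lever stays where it is left.
- pad2 (a point): Middle of the top of the red finger pad (30 x 32 mm) of ejector lever 2, serving pocket 2. Up: about 84 mm above the table; fully pressed: about 26 mm. It swings in an arc about a level pivot 85 mm away at mould x=-55 mm, height 50 mm.
- lever2 (a joint): Ejector lever 2: 0 rad up (as at the start), 0.7 rad fully pressed. Pressing the pad straight down takes about 5 N at the pad; a pushing plate then lifts the casting in pocket 2 by 34 mm at full press. The lever stays where it is left.
- pad3 (a point): Middle of the top of the red finger pad (30 x 32 mm) of ejector lever 3, serving pocket 3. Up: about 84 mm above the table; fully pressed: about 26 mm. It swings in an arc about a level pivot 85 mm away at mould x=-55 mm, height 50 mm.
- lever3 (a joint): Ejector lever 3: 0 rad up (as at the start), 0.7 rad fully pressed. Pressing the pad straight down takes about 5 N at the pad; a pushing plate then lifts the casting in pocket 3 by 34 mm at full press. The lever stays where it is left.
- casting0: Casting 0: a clear amber resin block 40 x 40 x 64 mm with a pot sherd inside, about 120 g; origin at its centre, axes z along its 64 mm length, x and y across its sides. It starts seated in pocket 0, or is absent.
- casting1: Casting 1: a clear amber resin block 40 x 40 x 64 mm with a pot sherd inside, about 120 g; origin at its centre, axes z along its 64 mm length, x and y across its sides. It starts seated in pocket 1, or is absent.
- casting2: Casting 2: a clear amber resin block 40 x 40 x 64 mm with a pot sherd inside, about 120 g; origin at its centre, axes z along its 64 mm length, x and y across its sides. It starts seated in pocket 2, or is absent.
- casting3: Casting 3: a clear amber resin block 40 x 40 x 64 mm with a pot sherd inside, about 120 g; origin at its centre, axes z along its 64 mm length, x and y across its sides. It starts seated in pocket 3, or is absent.
- carrier: Loose green tray, 0.4 kg, x -70 to 40, y -120 to 120 mm, 32 mm high, open above, walls and floor 4 mm; origin on its underside, z up. At its +x side two strips (y=+-70 mm, outer faces x=45 mm) rise to hooks like an upside-down U, open below: gap x=45 to 67 mm, crown underside z=120 mm, rear lip 5 mm thick, down to z=98 mm. A cross bar on the crowns (x 57 to 67, z 126 to 136 mm) bears the handle.
- handle (a point): Grasp point on the carrier's upright black handle, at (62, 0, 158) mm in the carrier's axes: a fin 10 mm thick (carrier x), 30 mm wide (y), from z=136 to 178 mm, topped by a yellow cap 12 x 34 mm, 6 mm thick.
- hook (a point): Point midway between the carrier's two hooks, inside the hook gap 6 mm under the crowns, at (56, 0, 114) mm in the carrier's axes; it lies within about 6 mm of the rail's axis when the carrier hangs properly.
- rail: Fixed rail stand, origin on the table below the rail's middle, y along the rail, -x towards the robot. Rail: steel bar 12 mm thick, axis 150 mm up, posts at y=+-190 mm. A lower bar 10 mm thick (axis x=-6 mm, 60 mm up) steadies a hung carrier: the tray hangs on the -x side, underside about 36 mm above the table, strips against the lower bar, leaning about 0.06 rad.
- blue_mark (a point): Blue loading mark: the point on the rail's axis at the blue band and blue plate (24 mm wide), at y=-75 mm along the rail.
- red_mark (a point): Red curing mark: the point on the rail's axis at the red band and red plate (24 mm wide), somewhere from y=+50 to +85 mm along the rail; it stays where it is in a run.
- jug: Bystander: small terracotta jug, 90 mm across, 125 mm tall, origin at its foot.
- bowl: Bystander: terracotta bowl, 120 mm across, 50 mm tall, origin at its foot.
- brush: Bystander: dusting brush about 200 mm long, lying flat.
Things that resemble listed ones, but are neither listed nor needed, are in the scene too. What is shaped like the casting2 but black or purple is not meant.

How it is judged:
By the outcome, as a careful person would: the job done as asked, in the order asked, and still so for the second after the job is handed in, with the robot touching nothing.
Of casting0, casting1, casting2, casting3 only 3 to 4 are there at a start; the rules pass over those that are not, and their reading is None.
At some moment in a run one of carrier may be knocked a few centimetres aside while the robot is not near it.
Once in a run the grip may slacken for a moment while it holds something.
It also fails if it takes over 210 s, if anything falls off the work surface, if the arm or the gripper's body presses on something with over 40 N, if the wrist force passes 120 N, or if a joint passes its speed limit or range.

## Robot

A 6-joint arm with a two-finger parallel gripper is mounted at the origin on the work surface. World frame = base frame: x ahead of the robot, y to its left, z up, the work surface at z = 0. Lengths are in m, angles in degrees, forces in N, time in s.
With the tool pointing down it reaches from about 0.325 to 0.9 m from the base axis. Payload 3.5 kg.
Tool frame: the origin (TCP) lies at the very end of the fingers, on their centre line; the grasp point (between the pads) lies 19 mm behind it (bot.pinch_z is the z of the grasp point in the tool frame, in m); z points along the fingers, y is the direction in which the jaws open and shut (so a half turn about z gives the same grasp; the last joint's range is limited). The gripper opens to 85 mm and grips with 20 to 120 N. Pads are 22 mm wide; open, the fingers measure 114 mm over their backs; the gripper's body (76 mm by 85 mm) begins 54 mm behind the grasp point. The pads swing forward as they close: fully open they stand 13 mm farther back than shut.
Start: joints at [57.273, 15.837, -1.513, 72.651, 0, 84.076], TCP at [0.282, 0.558, 0.231] pointing down, gripper open.
Joint ranges: [-178.77, 178.77], [-48.84, 107.48], [-61.69, 71.31], [-111.58, 123.2], [-90, 87.43], [-180, 180]. Speed limits (degrees/s): [147.25, 147.25, 180, 180, 180, 180].

## Interface

Orientations are given as [roll, pitch, yaw] about the fixed x, y, z axes, in that order (R = Rz(yaw) Ry(pitch) Rx(roll)).
In Python, from cell import bot, eyes, order gives the robot as it stands.
- The arm moves only by the tool servo_tool, never from a script. Its argument "plan" is a list of rows, each an object with "xyz": the shift along the tool's x, y, z in m, a list of three; "twist": the turn about the tool's z in degrees; "hand": the gripper command: -1 is shut, 1 is fully open, values between are in proportion. In form: [{"xyz": [tx, ty, tz], "twist": twist, "hand": hand}, ...]. A call has 1 to 12 rows; each row is the pose to reach, as a shift and turn from the pose measured when the call began, along the tool's axes at that moment; what a row does not reach only later rows make up. A row lasts 1/8 s, in which the tool goes at most 62.5 mm and 10.7 degrees, less where a joint would pass 70% of its speed; a pose out of reach is approached as far as the arm can. A call with a gripper value outside its range is refused whole. The fingers move at their own pace and stop on an object; the grip force is fixed at half the most. Time passes only in rows, so rows that repeat a pose let the fingers close. It gives the time, the measured TCP pose, the force and the opening at its end, in the units of the state.
- bot.state(): the state, without advancing time (a new reading comes with each control period).
- eyes.grab_frame(name): name is "scene" or "top"; returns the picture (400x640x3 uint8, red, green, blue); there is no depth.
- eyes.camera_model(name): a dict with "mtx" (3x3 intrinsics, pixels), "pose" (4x4, takes a point from camera to world coordinates). Camera axes: x right, y down, z forward; pixel columns grow to the right and rows downward; lengths in m; the calibration is good to about 2 mm. A picture is of the moment at which its call begins. camera_model takes no time and is no camera call.
- order.sign_off(): hands the job in, once; it reports no verdict.
The state is a dict: "clock": time; "qpos": joint angles; "dq": joint speeds; "joint_torque": joint torques, N m; "tool_pos": TCP position; "orientation": TCP orientation; "ft_force": force on the tool from outside, world axes, zero at the start; "wrist_torque": the same for the moment, N m; "finger_gap": opening from 0.0 (shut) to 1.0 (fully open).
Only numpy, scipy, OpenCV 4.12 (cv2) and the standard library are available. Lean on these libraries where they do the work, as an engineer would, in place of code of your own. Each camera call takes 0.05 s, during which the arm holds its last target. There are 200 camera calls.

## Working session

There is one attempt and no reset: what is moved stays moved. The work goes in short steps, Python scripts to look and compute and a tool call to move; the robot and the scene stay as the last step left them, time stands still between calls to the robot, and variables do not carry over. Pictures are saved under pics/ and viewed, about 12 in all and at most 16, crops included, and the job is handed in when it is done.

Besides the shell and the picture viewer there is one more tool, called after "Call:" as name(argument=value, ...), one argument or row to a line, values as JSON. servo_tool: Moves the arm, as the interface text tells. Its arguments: {"type":"object","properties":{"plan":{"type":"array","items":{"type":"object","properties":{"xyz":{"type":"array","items":{"type":"number"}},"twist":{"type":"number"},"hand":{"type":"number"}}}}},"required":["plan"]}

```bash
mkdir -p pics; ls; python3 - <<'E'
from cell import bot, eyes, order
import cv2,numpy as np
np.set_printoptions(precision=4,suppress=True)
for n in("scene","top"):
    cv2.imwrite(f"pics/{n}0.png",eyes.grab_frame(n)[:,:,::-1]); m=eyes.camera_model(n); print(n,m["mtx"],m["pose"])
print(bot.state(),bot.pinch_z)
E
```

```text
pics
scene [[410.9716   0.     327.8597]
 [  0.     410.9716 201.7677]
 [  0.       0.       1.    ]] [[-0.6579  0.4926 -0.5697  1.2254]
 [ 0.7531  0.4398 -0.4893  0.416 ]
 [ 0.0095 -0.7509 -0.6603  0.8392]
 [ 0.      0.      0.      1.    ]]
top [[456.2257   0.     316.6398]
 [  0.     456.2257 197.2735]
 [  0.       0.       1.    ]] [[ 0.0287 -0.979   0.2016  0.3245]
 [-0.9996 -0.0281  0.006  -0.1261]
 [-0.0002 -0.2017 -0.9795  1.4736]
 [ 0.      0.      0.      1.    ]]
{'clock': 0.1, 'qpos': array([57.2741, 15.8778, -1.5871, 72.6521,  0.0019, 84.0759]), 'dq': array([ 0.1201, -0.0116,  0.1921,  0.1014, -0.0242,  0.066 ]), 'joint_torque': array([  0.0006, -44.6708,  29.6129,   0.0085,  -0.0001,   0.    ]), 'tool_pos': array([0.2814, 0.5573, 0.2303]), 'orientation': array([-179.8838,   -0.014 ,  153.1982]), 'ft_force': array([-1.0762,  0.0572, -0.0428]), 'wrist_torque': array([ 0.0218,  0.0049, -0.0081]), 'finger_gap': 0.9985943718669039} -0.0187
```

View pics/scene0.png

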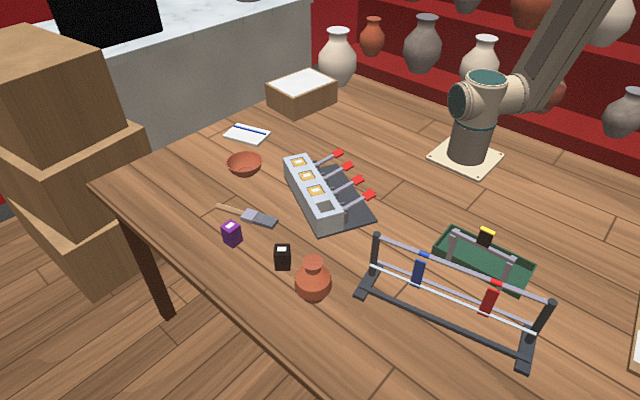

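View pics/top0.png

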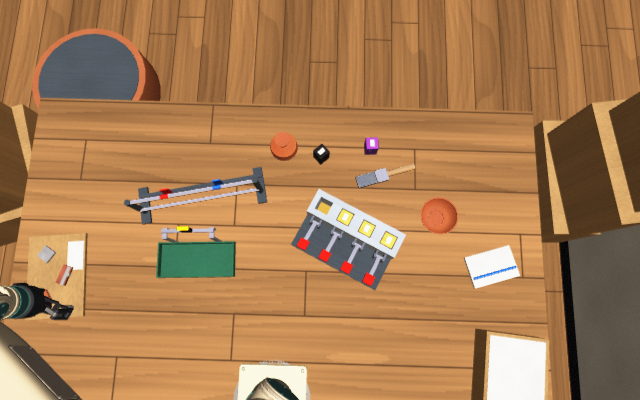

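Top view: carrier at (197,255), handle cap at (184,228); rail from (130,203) to (262,182) with red (166,194) and blue (217,184) bands; mould at (350,235), castings in three pockets, leftmost (mould +y, pocket 3) empty at (325,206). The black (321,153) and purple (372,145) blocks are decoys. Enlarging for measurement.

```bash
python3 - <<'E'
import cv2,numpy as np
def crop(n,x,y,w,h,s,out):
    im=cv2.imread(f"pics/{n}0.png")[y:y+h,x:x+w]; im=cv2.resize(im,None,fx=s,fy=s,interpolation=cv2.INTER_CUBIC)
    for k in range(0,w,20): cv2.putText(im,str(x+k),(k*s,9),0,.33,(255,255,255),1); cv2.line(im,(k*s,0),(k*s,4),(255,255,255),1)
    for k in range(0,h,20): cv2.putText(im,str(y+k),(0,k*s+4),0,.33,(0,255,255),1)
    return im
a=crop("top",120,160,156,124,5,0); cv2.imwrite("pics/a.png",a)
b=crop("top",286,180,130,116,6,0); cv2.imwrite("pics/b.png",b)
a=crop("scene",350,220,210,150,3,0);b=crop("scene",270,140,120,100,3,0)
c=crop("scene",350,220,210,155,3,0)
cv2.imwrite("pics/c.png",crop("scene",350,218,200,150,4,0))
cv2.imwrite("pics/d.png",crop("scene",270,140,120,100,6,0))
E
```

```text
(no output)
```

View pics/a.png

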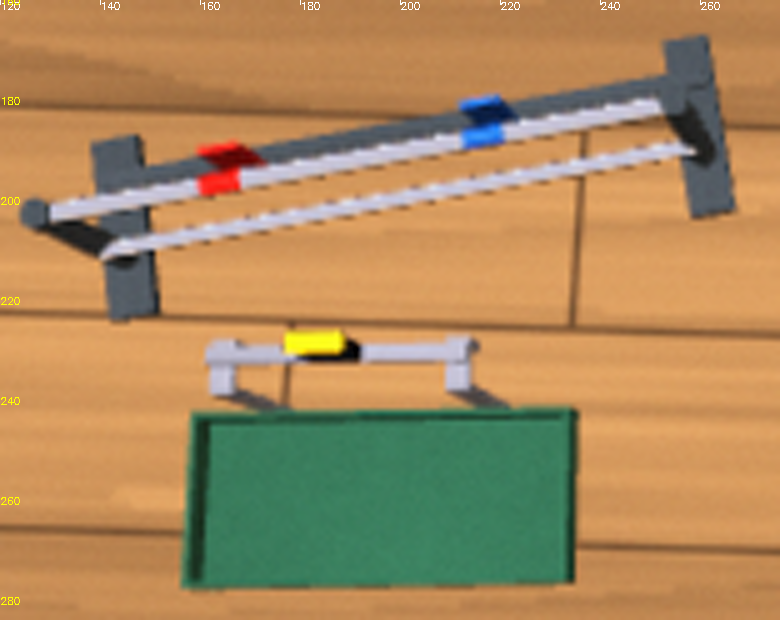

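View pics/c.png

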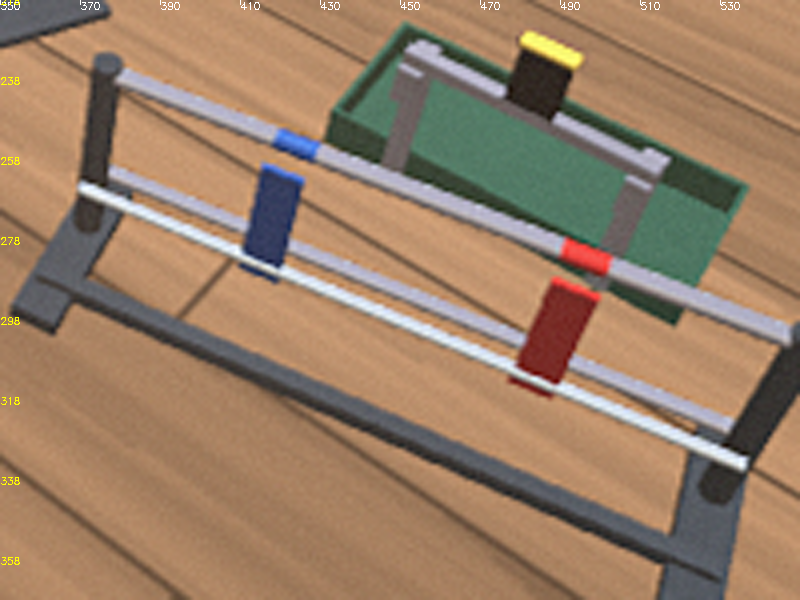

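View pics/d.png

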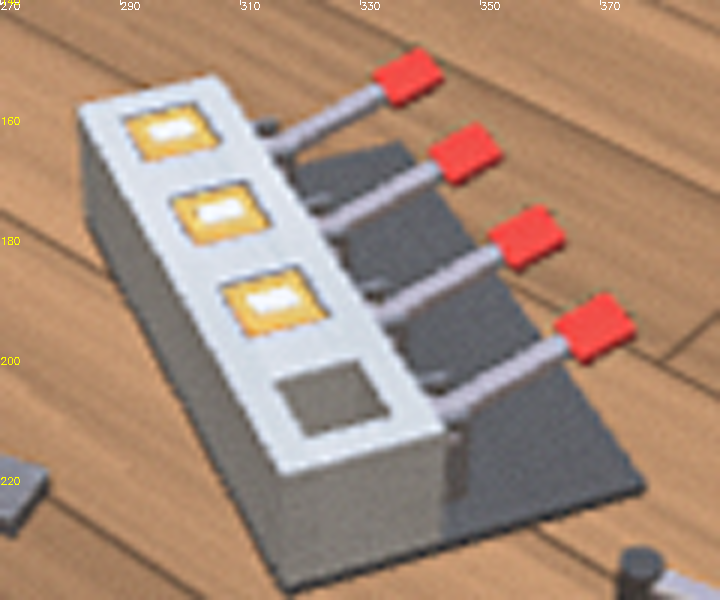

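```bash
cat > h.py <<'E'
import numpy as np
from scipy.optimize import least_squares
np.set_printoptions(precision=4,suppress=True)
from cell import bot, eyes, order
CAM={n:eyes.camera_model(n) for n in("scene","top")}
def proj(n,P):
    T=np.linalg.inv(CAM[n]["pose"]); q=(T[:3,:3]@np.atleast_2d(P).T).T+T[:3,3]; p=(CAM[n]["mtx"]@q.T).T; return p[:,:2]/p[:,2:]
def tri(ps,pt):
    return least_squares(lambda X:np.r_[(proj("scene",X)[0]-ps),(proj("top",X)[0]-pt)],[.5,0,.1]).x
def Rz(a): return np.array([[np.cos(a),-np.sin(a),0],[np.sin(a),np.cos(a),0],[0,0,1]])
def fit(obs,x0=(.5,0,0,0)):
    f=lambda s:np.concatenate([proj(n,Rz(s[3])@np.array(m)+s[:3])[0]-p for n,m,p in obs])
    r=least_squares(f,x0,loss="soft_l1"); return r.x,np.abs(f(r.x)).reshape(-1,2).max(1)
E
python3 - <<'E'
from h import *
import cv2
for n in("scene","top"):
    im=cv2.imread(f"pics/{n}0.png"); hsv=cv2.cvtColor(im,cv2.COLOR_BGR2HSV)
    for nm,lo,hi in(("red",(0,215,180),(6,255,255)),("red2",(174,215,180),(180,255,255)),("blue",(100,150,170),(125,255,255)),("yel",(25,180,160),(35,255,255)),("amb",(12,100,190),(30,255,255)),("white",(0,0,245),(180,12,255))):
        k,l,s,c=cv2.connectedComponentsWithStats(cv2.inRange(hsv,lo,hi))
        print(n,nm,[(*np.round(c[i],1),s[i,4]) for i in range(1,k) if s[i,4]>8][:14])
A=lambda u,v:(120+u/5,160+v/5); C=lambda u,v:(350+u/4,218+v/4); D=lambda u,v:(270+u/6,140+v/6)
print("red",tri(C(587,256),A(220,181)),"blue",tri(C(297,144),A(483,136)))
m=np.array
o=[("scene",(.04,-.12,.032),C(330,112)),("scene",(-.07,-.12,.032),C(405,22)),("scene",(-.07,.12,.032),C(747,185)),("scene",(.04,.12,.032),C(677,322)),
("top",(.04,.12,.032),A(190,413)),("top",(.04,-.12,.032),A(577,408)),("top",(-.07,-.12,.032),A(572,582)),("top",(-.07,.12,.032),A(182,588)),("top",(.062,0,.184),A(315,342))]
s,e=fit(o);print("carrier",s,np.degrees(s[3]),e, "handle",Rz(s[3])@[.062,0,.158]+s[:3])
o=[("scene",(.04,-.152,.08),D(78,105)),("scene",(-.04,-.152,.08),D(214,75)),("scene",(-.04,.152,.08),D(445,430)),("scene",(.04,.152,.08),D(285,472)),
("scene",(0,.1125,.08),D(332,398)),("top",(0,-.1125,.08),(389,240)),("top",(0,-.0375,.08),(367,228.5)),("top",(0,.0375,.08),(345.5,216.5))]
s,e=fit(o);print("mould",s,np.degrees(s[3]),e)
E
```

```text
scene red []
scene red2 []
scene blue [(np.float64(424.0), np.float64(253.4), np.int32(30))]
scene yel []
scene amb [(np.float64(354.8), np.float64(105.2), np.int32(24)), (np.float64(383.1), np.float64(123.1), np.int32(422)), (np.float64(134.5), np.float64(125.0), np.int32(11)), (np.float64(211.1), np.float64(129.6), np.int32(165)), (np.float64(204.1), np.float64(147.4), np.int32(511)), (np.float64(256.8), np.float64(155.0), np.int32(813)), (np.float64(383.9), np.float64(146.4), np.int32(177)), (np.float64(399.7), np.float64(174.7), np.int32(275)), (np.float64(412.9), np.float64(153.5), np.int32(36)), (np.float64(297.8), np.float64(162.1), np.int32(54)), (np.float64(67.2), np.float64(162.5), np.int32(11)), (np.float64(252.9), np.float64(192.2), np.int32(247)), (np.float64(59.0), np.float64(166.7), np.int32(9)), (np.float64(455.0), np.float64(182.1), np.int32(134))]
scene white [(np.float64(316.6), np.float64(73.6), np.int32(52)), (np.float64(292.0), np.float64(86.7), np.int32(103)), (np.float64(252.9), np.float64(127.9), np.int32(69)), (np.float64(245.7), np.float64(134.6), np.int32(
[... 1624 characters left out ...]
64(344.8), np.float64(216.8), np.int32(23)), (np.float64(366.5), np.float64(228.0), np.int32(26)), (np.float64(388.2), np.float64(239.7), np.int32(26)), (np.float64(75.2), np.float64(254.3), np.int32(388)), (np.float64(489.9), np.float64(261.0), np.int32(911)), (np.float64(495.9), np.float64(277.7), np.int32(352)), (np.float64(515.8), np.float64(369.2), np.int32(3394))]
red [0.587  0.3351 0.1497] blue [0.6193 0.1807 0.1486]
carrier [ 0.427   0.2579 -0.0069  0.0385] 2.203435994430218 [0.2469 0.4398 1.1474 5.6998 0.9578 0.8876 0.8217 0.4492 0.386 ] handle [0.489  0.2603 0.1511]
mould [ 0.5357 -0.2424 -0.003  -0.464 ] -26.587732461678332 [0.2482 0.6547 0.2238 0.381  0.2351 0.2553 0.2459 0.3802]
```

```bash
cat >> h.py <<'E'
def go(p,yaw):
    "world TCP target and yaw -> shift in tool axes, twist"
    st=bot.state(); r,pt,y=np.radians(st["orientation"])
    from scipy.spatial.transform import Rotation as R
    M=R.from_euler("xyz",[r,pt,y]).as_matrix()
    tw=(st["orientation"][2]-yaw+180)%360-180
    print("t",round(st["clock"],2),"pos",st["tool_pos"],st["orientation"],"gap",round(st["finger_gap"],3),"F",st["ft_force"],"-> xyz",M.T@(np.array(p)-st["tool_pos"]),"twist",round(tw,1))
E
python3 - <<'E'
from h import *
A=lambda u,v:(119.6+u/5,159.6+v/5); C=lambda u,v:(349.62+u/4,217.62+v/4); D=lambda u,v:(269.58+u/6,139.58+v/6)
print("red",tri(C(587,256),(163.7,196)),"blue",tri(C(297,144),(216.1,186.7)),"cap",tri(C(551,44),(182.4,227.7)))
print("pads",tri(D(408,77),(368.1,278.9)),tri(D(466,154),(346,267)),tri(D(528,237),(324.2,255.2)))
o=[("scene",(.04,-.12,.032),C(330,112)),("scene",(-.07,-.12,.032),C(405,22)),("scene",(-.07,.12,.032),C(747,185)),
("top",(.04,.12,.032),A(190,413)),("top",(.04,-.12,.032),A(577,408)),("top",(-.07,-.12,.032),A(572,582)),("top",(-.07,.12,.032),A(182,588)),("top",(.062,0,.184),(182.4,227.7)),("scene",(.062,0,.184),C(551,44))]
s,e=fit(o);print("carrier",s,np.degrees(s[3]),e, "handle",Rz(s[3])@[.062,0,.158]+s[:3])
o=[("scene",(.04,-.152,.08),D(78,105)),("scene",(-.04,-.152,.08),D(214,75)),("scene",(-.04,.152,.08),D(445,430)),("scene",(.04,.152,.08),D(285,472)),
("scene",(0,.1125,.08),D(332,398)),("top",(0,-.1125,.08),(388.2,239.7)),("top",(0,-.0375,.08),(366.5,228)),("top",(0,.0375,.08),(344.8,216.5))]
s,e=fit(o);print("mould",s,np.degrees(s[3]),e)
for i in range(3): print(i,"cast",Rz(s[3])@[0,-.1125+.075*i,.08]+s[:3],"pad",Rz(s[3])@[-.133,-.1125+.075*i,.084]+s[:3])
o=[("top",(0,-.075,.156),(216.1,186.7)),("scene",(0,-.075,.15),C(297,144)),("top",(0,-.178,.156),A(660,104)),("top",(0,.182,.156),A(55,213)),("scene",(0,-.178,.15),C(122,77)),("scene",(0,.182,.15),C(785,333)),
("top",(-.006,-.18,.065),A(690,148)),("top",(-.006,.182,.065),A(103,251))]
s,e=fit(o);print("rail",s,np.degrees(s[3]),e,"blue",Rz(s[3])@[0,-.075,.15]+s[:3])
E
```

```text
red [0.5876 0.3346 0.1512] blue [0.6207 0.1808 0.1511] cap [0.4906 0.2604 0.1853]
pads [ 0.3661 -0.2808  0.0799] [ 0.3995 -0.2137  0.0797] [ 0.4331 -0.1469  0.0797]
carrier [ 0.4281  0.2577 -0.0017  0.0468] 2.679367230551556 [0.6091 0.4628 0.5958 0.7791 0.7821 0.4309 0.5472 0.3917 0.8423] handle [0.49   0.2606 0.1563]
mould [ 0.5371 -0.2414 -0.0002 -0.4673] -26.777097792214168 [0.1768 1.1584 0.5107 0.3724 0.3547 0.5187 0.4097 0.5237]
0 cast [ 0.4864 -0.3419  0.0798] pad [ 0.3676 -0.2819  0.0838]
1 cast [ 0.5202 -0.2749  0.0798] pad [ 0.4014 -0.215   0.0838]
2 cast [ 0.554  -0.2079  0.0798] pad [ 0.4352 -0.148   0.0838]
rail [ 0.6037  0.2517 -0.0009  0.2128] 12.19298749096252 [0.8305 0.5023 0.335  0.1814 0.7297 0.1544 1.377  2.0179] blue [0.6195 0.1784 0.1491]
```

Heights agree with the spec to within 2–4 mm (rail 151, cap 185, mould 80). Moving to the handle.

```bash
python3 -c "
from h import *
go([.490,.2605,.23],92.5)"
```

```text
t 0.1 pos [0.2814 0.5573 0.2303] [-179.8838   -0.014   153.1982] gap 0.999 F [-1.0762  0.0572 -0.0428] -> xyz [-0.32   -0.1709  0.0005] twist 60.7
```

Call:
servo_tool(
  plan=[
    {"xyz": [-0.05, -0.027, 0], "twist": 10, "hand": 1},
    {"xyz": [-0.1, -0.054, 0], "twist": 20, "hand": 1},
    {"xyz": [-0.15, -0.08, 0], "twist": 30, "hand": 1},
    {"xyz": [-0.2, -0.107, 0], "twist": 40, "hand": 1},
    {"xyz": [-0.25, -0.134, 0], "twist": 50, "hand": 1},
    {"xyz": [-0.29, -0.155, 0], "twist": 60.7, "hand": 1},
    {"xyz": [-0.32, -0.171, 0], "twist": 60.7, "hand": 1},
    {"xyz": [-0.32, -0.171, 0], "twist": 60.7, "hand": 1},
    {"xyz": [-0.32, -0.171, 0], "twist": 60.7, "hand": 1},
  ],
)

```text
clock: 1.23
tool_pos: [0.4894, 0.2605, 0.2301]
orientation: [-179.9, 0.1, 92.5]
ft_force: [-0.2, -0.4, -0.6]
finger_gap: 0.999
```

```bash
python3 -c "
from h import *
import cv2
for n in('top','scene'): cv2.imwrite('pics/%s1.png'%n,eyes.grab_frame(n)[:,:,::-1])
a=cv2.imread('pics/top1.png')[150:300,110:320];b=cv2.imread('pics/scene1.png')[200:350,350:560]
cv2.imwrite('pics/e.png',cv2.resize(np.vstack([a,b]),None,fx=2,fy=2))
go([.490,.2605,.139],92.5)"
```

```text
t 1.32 pos [0.4892 0.2611 0.2303] [-179.8898    0.0908   92.5766] gap 1.004 F [-0.5377  0.0271  0.2713] -> xyz [-0.0005  0.001   0.0913] twist 0.1
```

View pics/e.png

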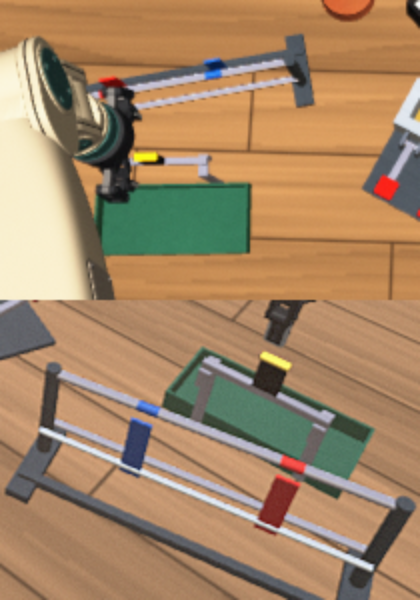

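```bash
python3 -c "
from h import *
import cv2
for P in ([.4892,.2611,.2303],[.49,.2605,.184]): print(proj('top',P),proj('scene',P))
for i in '01':
  for n in('top','scene'):
    h=cv2.cvtColor(cv2.imread('pics/%s%s.png'%(n,i)),cv2.COLOR_BGR2HSV); m=cv2.inRange(h,(24,170,150),(36,255,255)); y,x=np.nonzero(m); k=(x<560)&(y>220);print(i,n,x[k].mean(),y[k].mean(),k.sum())
"
```

```text
[[177.5635 225.8923]] [[493.619  213.8564]]
[[182.6591 227.9004]] [[487.5565 228.9202]]
0 top 182.26530612244898 227.6326530612245 49
0 scene nan nan 0
1 top 182.375 227.66666666666666 48
1 scene nan nan 0<string>:7: RuntimeWarning: Mean of empty slice.
  ret = ret.dtype.type(ret / rcount)
```

View shows the gripper above the handle, carrier unmoved; projections agree. Descend and grip.

Call:
servo_tool(
  plan=[
    {"xyz": [0, 0.001, 0.03], "twist": 0, "hand": 1},
    {"xyz": [0, 0.001, 0.06], "twist": 0, "hand": 1},
    {"xyz": [0, 0.001, 0.085], "twist": 0, "hand": 1},
    {"xyz": [0, 0.001, 0.091], "twist": 0, "hand": 1},
    {"xyz": [0, 0.001, 0.091], "twist": 0, "hand": -1},
    {"xyz": [0, 0.001, 0.091], "twist": 0, "hand": -1},
    {"xyz": [0, 0.001, 0.091], "twist": 0, "hand": -1},
    {"xyz": [0, 0.001, 0.091], "twist": 0, "hand": -1},
    {"xyz": [0, 0.001, 0.091], "twist": 0, "hand": -1},
    {"xyz": [0, 0.001, 0.091], "twist": 0, "hand": -1},
  ],
)

```text
clock: 2.58
tool_pos: [0.4906, 0.2611, 0.14]
orientation: [-180.0, 0.1, 92.6]
ft_force: [0.3, -0.3, 3.8]
finger_gap: 0.113
```

Call:
servo_tool(
  plan=[
    {"xyz": [0, 0, -0.02], "twist": 0, "hand": -1},
    {"xyz": [0, 0, -0.05], "twist": 0, "hand": -1},
    {"xyz": [0, 0, -0.08], "twist": 0, "hand": -1},
    {"xyz": [0, 0, -0.1], "twist": 0, "hand": -1},
    {"xyz": [0, 0, -0.1], "twist": 0, "hand": -1},
    {"xyz": [0, 0, -0.1], "twist": 0, "hand": -1},
  ],
)

```text
clock: 3.32
tool_pos: [0.4896, 0.2608, 0.2381]
orientation: [-179.8, 0.1, 92.6]
ft_force: [0.5, 0.8, -4.4]
finger_gap: 0.108
```

```bash
python3 -c "
from h import *
import cv2
for n in('top','scene'): cv2.imwrite('pics/%s2.png'%n,eyes.grab_frame(n)[:,:,::-1])
a=cv2.imread('pics/top2.png')[160:310,110:320];b=cv2.imread('pics/scene2.png')[160:310,350:560]
cv2.imwrite('pics/f.png',cv2.resize(np.vstack([a,b]),None,fx=2,fy=2))
go([.623,.1806,.24],102.1)"
```

```text
t 3.42 pos [0.4895 0.2607 0.2379] [-179.7762    0.1377   92.566 ] gap 0.109 F [ 0.009  -0.5764 -4.9207] -> xyz [-0.0861  0.1298 -0.0024] twist -9.5
```

View pics/f.png

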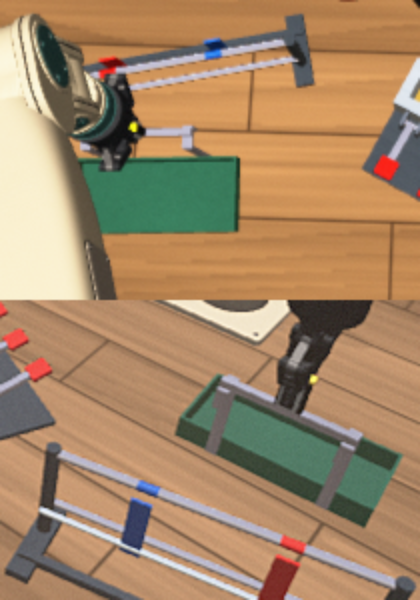

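Held level at about 4.5 N. Moving over the rail.

Call:
servo_tool(
  plan=[
    {"xyz": [-0.01, 0.018, -0.002], "twist": -2, "hand": -1},
    {"xyz": [-0.03, 0.048, -0.002], "twist": -5, "hand": -1},
    {"xyz": [-0.05, 0.08, -0.002], "twist": -8, "hand": -1},
    {"xyz": [-0.07, 0.108, -0.002], "twist": -9.5, "hand": -1},
    {"xyz": [-0.082, 0.124, -0.002], "twist": -9.5, "hand": -1},
    {"xyz": [-0.086, 0.13, -0.002], "twist": -9.5, "hand": -1},
    {"xyz": [-0.086, 0.13, -0.002], "twist": -9.5, "hand": -1},
    {"xyz": [-0.086, 0.13, -0.002], "twist": -9.5, "hand": -1},
  ],
)

```text
clock: 4.42
tool_pos: [0.6222, 0.1814, 0.2396]
orientation: [-179.7, 0.1, 102.1]
ft_force: [0.7, -0.0, -3.9]
finger_gap: 0.111
```

```bash
python3 -c "
from h import *
import cv2
for n in('top','scene'): cv2.imwrite('pics/%s3.png'%n,eyes.grab_frame(n)[:,:,::-1])
a=cv2.imread('pics/top3.png')[130:280,110:320];b=cv2.imread('pics/scene3.png')[180:330,340:550]
cv2.imwrite('pics/g.png',cv2.resize(np.hstack([a,b]),None,fx=1.9,fy=1.9,interpolation=2))
cv2.imwrite('pics/g.png',cv2.resize(b,None,fx=3.8,fy=3.8,interpolation=2))
s=bot.state()
a=np.radians(12.1)
c=Rz(a)
H=np.array([.623,.1806,0]); H[:2]=s['tool_pos'][:2]; H[2]=s['tool_pos'][2]+.018-.158
for nm,m in dict(stripL_bot=(.045,-.07,0),stripR_bot=(.045,.07,0),lipbotL=(.072,-.07,.098),lipbotR=(.072,.07,.098),fcorn=(.04,-.12,.032),bcorn=(.04,.12,.032)).items(): 
  p=proj('scene',c@np.array(m)-c@np.array([.062,0,0])+H)[0];print(nm,p,(p-[340,180]+.5)*3.8)
go([.623,.1806,.24],102.1)"
```

```text
stripL_bot [394.7734 252.8892] [210.039  278.8788]
stripR_bot [452.3122 275.8038] [428.6863 365.9544]
lipbotL [395.3502 231.0577] [212.2307 195.9194]
lipbotR [458.5082 254.9059] [452.2311 286.5425]
fcorn [377.6328 234.8068] [144.9047 210.1657]
bcorn [478.5594 273.9191] [528.4256 358.7926]
t 4.53 pos [0.6224 0.1813 0.2398] [-179.7421    0.0874  102.1269] gap 0.104 F [-0.0122 -0.5002 -3.0191] -> xyz [-0.0009  0.0005 -0.0002] twist 0.0
```

View pics/g.png

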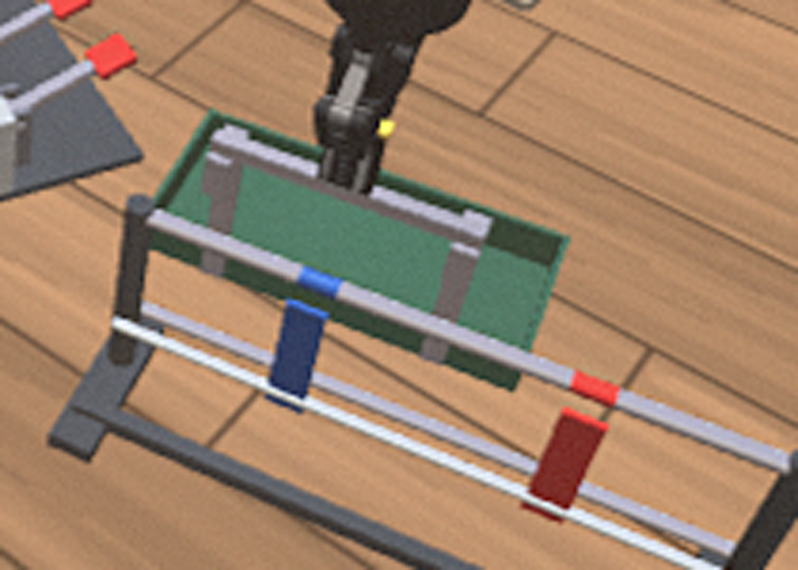

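Call:
servo_tool(
  plan=[
    {"xyz": [-0.001, 0.0005, 0.015], "twist": 0, "hand": -1},
    {"xyz": [-0.001, 0.0005, 0.03], "twist": 0, "hand": -1},
    {"xyz": [-0.001, 0.0005, 0.04], "twist": 0, "hand": -1},
    {"xyz": [-0.001, 0.0005, 0.047], "twist": 0, "hand": -1},
    {"xyz": [-0.001, 0.0005, 0.053], "twist": 0, "hand": -1},
    {"xyz": [-0.001, 0.0005, 0.053], "twist": 0, "hand": -1},
  ],
)

```text
clock: 5.28
tool_pos: [0.6226, 0.1803, 0.1863]
orientation: [-179.7, 0.1, 102.1]
ft_force: [0.8, 0.2, -3.4]
finger_gap: 0.112
```

Call:
servo_tool(
  plan=[
    {"xyz": [0, 0, 0.004], "twist": 0, "hand": -1},
    {"xyz": [0, 0, 0.008], "twist": 0, "hand": -1},
    {"xyz": [0, 0, 0.01], "twist": 0, "hand": -1},
    {"xyz": [0, 0, 0.011], "twist": 0, "hand": -1},
    {"xyz": [0, 0, 0.011], "twist": 0, "hand": -1},
  ],
)

```text
clock: 5.9
tool_pos: [0.6225, 0.1802, 0.1759]
orientation: [-179.7, 0.1, 102.1]
ft_force: [-1.7, -0.2, -0.5]
finger_gap: 0.113
```

```bash
python3 -c "
from h import *
import cv2
for n in('top','scene'): cv2.imwrite('pics/%s4.png'%n,eyes.grab_frame(n)[:,:,::-1])
b=cv2.imread('pics/scene4.png')[180:330,340:550]
cv2.imwrite('pics/i.png',cv2.resize(b,None,fx=3.8,fy=3.8,interpolation=2))
print(bot.state()['ft_force'])"
```

```text
[-2.1036  0.0387  0.2918]
```

View pics/i.png

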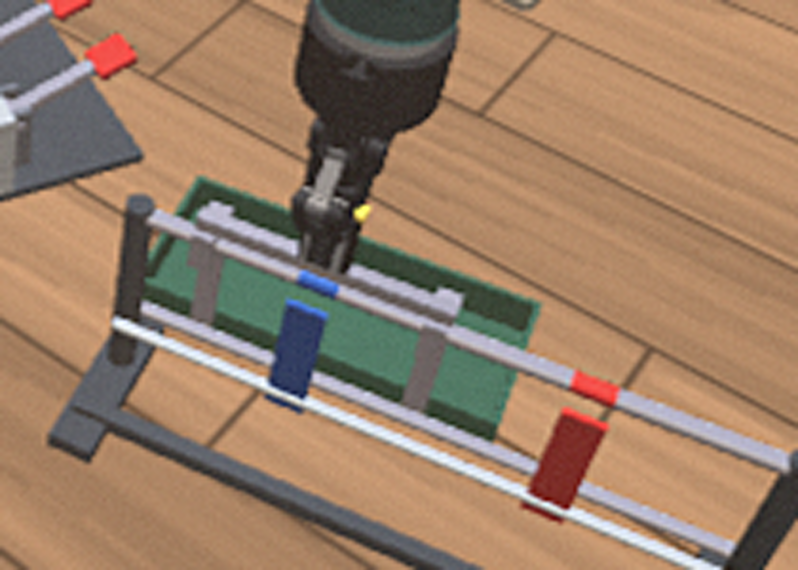

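```bash
python3 -c "
import cv2,numpy as np
b=cv2.imread('pics/scene4.png')[225:295,375:475]; t=cv2.imread('pics/top4.png')[165:235,160:260]
cv2.imwrite('pics/j.png',cv2.resize(np.hstack([b]),None,fx=8,fy=8,interpolation=2))"
```

```text
(no output)
```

View pics/j.png

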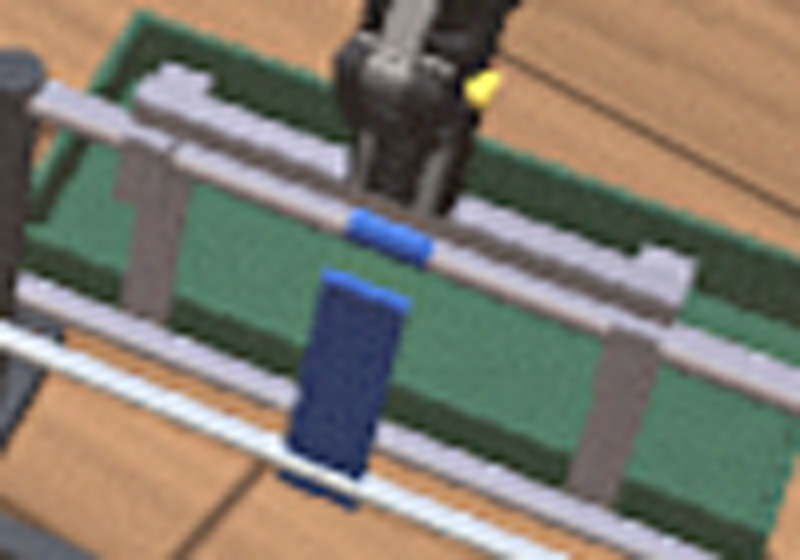

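Lips pass in front of the rail (left hook (120–180,145–200), right (610–665,325)) and the lower bar runs in front of the strips, so it is hooked. Release.

Call:
servo_tool(
  plan=[
    {"xyz": [0, 0, 0.001], "twist": 0, "hand": 0},
    {"xyz": [0, 0, 0.001], "twist": 0, "hand": 1},
    {"xyz": [0, 0, 0.001], "twist": 0, "hand": 1},
    {"xyz": [0, 0, 0.001], "twist": 0, "hand": 1},
    {"xyz": [0, 0, -0.03], "twist": 0, "hand": 1},
    {"xyz": [0, 0, -0.08], "twist": 0, "hand": 1},
    {"xyz": [0, 0, -0.12], "twist": 0, "hand": 1},
    {"xyz": [0, 0, -0.12], "twist": 0, "hand": 1},
  ],
)

```text
clock: 7.0
tool_pos: [0.6256, 0.181, 0.301]
orientation: [179.8, 0.1, 102.1]
ft_force: [-0.1, 0.0, -0.5]
finger_gap: 1.003
```

```bash
python3 -c "
from h import *
go([.3685-.004,-.2825+.002,.12],153.2)"
```

```text
t 7.0 pos [0.6256 0.181  0.301 ] [179.7684   0.1018 102.1225] gap 1.003 F [-0.1002  0.0412 -0.5384] -> xyz [-0.3961 -0.353   0.1803] twist -51.1
```

Call:
servo_tool(
  plan=[
    {"xyz": [-0.04, -0.036, 0], "twist": -8, "hand": 0.5},
    {"xyz": [-0.08, -0.071, 0], "twist": -16, "hand": 0},
    {"xyz": [-0.12, -0.107, 0], "twist": -25, "hand": -1},
    {"xyz": [-0.16, -0.143, 0], "twist": -34, "hand": -1},
    {"xyz": [-0.2, -0.178, 0.01], "twist": -42, "hand": -1},
    {"xyz": [-0.24, -0.214, 0.04], "twist": -51, "hand": -1},
    {"xyz": [-0.28, -0.25, 0.07], "twist": -51, "hand": -1},
    {"xyz": [-0.32, -0.285, 0.1], "twist": -51, "hand": -1},
    {"xyz": [-0.36, -0.321, 0.13], "twist": -51, "hand": -1},
    {"xyz": [-0.396, -0.353, 0.16], "twist": -51, "hand": -1},
    {"xyz": [-0.396, -0.353, 0.18], "twist": -51, "hand": -1},
    {"xyz": [-0.396, -0.353, 0.18], "twist": -51, "hand": -1},
  ],
)

```text
clock: 8.5
tool_pos: [0.3621, -0.279, 0.1178]
orientation: [179.8, -0.1, 153.0]
ft_force: [-0.0, 0.2, 0.1]
finger_gap: 0.001
```

```bash
python3 -c "
from h import *
go([.3645,-.2805,.025],153.2)
import cv2
for n in('top','scene'): cv2.imwrite('pics/%s5.png'%n,eyes.grab_frame(n)[:,:,::-1])
a=cv2.imread('pics/top5.png')[160:280,120:280];b=cv2.imread('pics/scene5.png')[220:340,360:520]
cv2.imwrite('pics/k.png',np.vstack([cv2.resize(a,None,fx=2.4,fy=2.4,interpolation=2),cv2.resize(b,None,fx=2.4,fy=2.4,interpolation=2)]))"
```

```text
t 8.5 pos [ 0.3621 -0.279   0.1178] [179.8163  -0.0811 153.0346] gap 0.001 F [-0.0362  0.2421  0.0531] -> xyz [-0.0029 -0.0006  0.0928] twist -0.2
```

View pics/k.png

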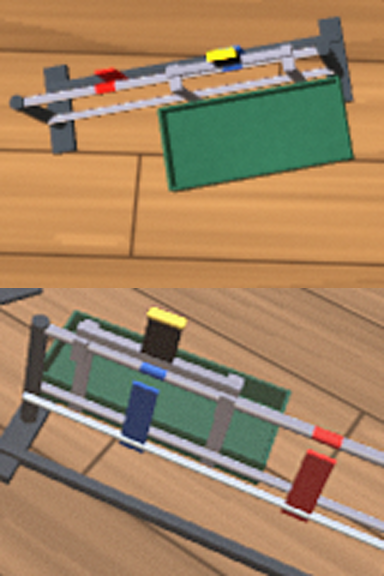

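Carrier hangs on both hooks, handle just above the blue band. Press lever 0.

Call:
servo_tool(
  plan=[
    {"xyz": [-0.001, 0, 0.03], "twist": 0, "hand": -1},
    {"xyz": [-0.001, 0, 0.045], "twist": 0, "hand": -1},
    {"xyz": [-0.001, 0, 0.06], "twist": 0, "hand": -1},
    {"xyz": [-0.001, 0, 0.075], "twist": 0, "hand": -1},
    {"xyz": [-0.001, 0, 0.088], "twist": 0, "hand": -1},
    {"xyz": [-0.001, 0, 0.094], "twist": 0, "hand": -1},
    {"xyz": [-0.001, 0, 0.094], "twist": 0, "hand": -1},
    {"xyz": [-0.001, 0, 0.094], "twist": 0, "hand": -1},
  ],
)

```text
clock: 9.6
tool_pos: [0.3674, -0.2813, 0.0285]
orientation: [179.9, 0.4, 153.2]
ft_force: [-2.4, 3.8, 19.0]
finger_gap: -0.001
```

Call:
servo_tool(
  plan=[
    {"xyz": [0, 0, -0.045], "twist": 0, "hand": -1},
    {"xyz": [0, 0.01, -0.08], "twist": 0, "hand": -1},
    {"xyz": [0.003, 0.045, -0.085], "twist": 0, "hand": -1},
    {"xyz": [0.003, 0.075, -0.085], "twist": 0, "hand": -1},
    {"xyz": [0.003, 0.075, -0.065], "twist": 0, "hand": -1},
    {"xyz": [0.003, 0.075, -0.05], "twist": 0, "hand": -1},
    {"xyz": [0.003, 0.075, -0.035], "twist": 0, "hand": -1},
    {"xyz": [0.003, 0.075, -0.02], "twist": 0, "hand": -1},
    {"xyz": [0.003, 0.075, -0.007], "twist": 0, "hand": -1},
    {"xyz": [0.003, 0.075, -0.004], "twist": 0, "hand": -1},
    {"xyz": [0.003, 0.075, -0.004], "twist": 0, "hand": -1},
    {"xyz": [0.003, 0.075, -0.004], "twist": 0, "hand": -1},
  ],
)

```text
clock: 11.1
tool_pos: [0.3983, -0.2131, 0.0326]
orientation: [179.9, 0.4, 153.2]
ft_force: [-1.1, 0.2, 0.1]
finger_gap: -0.003
```

Call:
servo_tool(
  plan=[
    {"xyz": [0, 0, -0.045], "twist": 0, "hand": -1},
    {"xyz": [0, 0.01, -0.08], "twist": 0, "hand": -1},
    {"xyz": [0.002, 0.045, -0.085], "twist": 0, "hand": -1},
    {"xyz": [0.002, 0.075, -0.085], "twist": 0, "hand": -1},
    {"xyz": [0.002, 0.075, -0.065], "twist": 0, "hand": -1},
    {"xyz": [0.002, 0.075, -0.05], "twist": 0, "hand": -1},
    {"xyz": [0.002, 0.075, -0.035], "twist": 0, "hand": -1},
    {"xyz": [0.002, 0.075, -0.02], "twist": 0, "hand": -1},
    {"xyz": [0.002, 0.075, -0.007], "twist": 0, "hand": -1},
    {"xyz": [0.002, 0.075, -0.002], "twist": 0, "hand": -1},
    {"xyz": [0.002, 0.075, 0.001], "twist": 0, "hand": -1},
    {"xyz": [0.002, 0.075, 0.001], "twist": 0, "hand": -1},
  ],
)

```text
clock: 12.6
tool_pos: [0.4309, -0.1456, 0.0317]
orientation: [179.9, 0.4, 153.2]
ft_force: [-0.5, 0.3, -0.7]
finger_gap: -0.001
```

Call:
servo_tool(
  plan=[
    {"xyz": [0, 0, 0.004], "twist": 0, "hand": -1},
    {"xyz": [0, 0, 0.007], "twist": 0, "hand": -1},
    {"xyz": [0, 0, 0.007], "twist": 0, "hand": -1},
    {"xyz": [0, 0, -0.045], "twist": 0, "hand": -1},
    {"xyz": [0, -0.01, -0.08], "twist": 0, "hand": -1},
    {"xyz": [0, -0.045, -0.085], "twist": 0, "hand": -1},
    {"xyz": [0, -0.075, -0.075], "twist": 0, "hand": -1},
    {"xyz": [0, -0.075, -0.03], "twist": 0, "hand": -1},
    {"xyz": [0, -0.075, -0.01], "twist": 0, "hand": -1},
    {"xyz": [0, -0.075, 0.004], "twist": 0, "hand": -1},
    {"xyz": [0, -0.075, 0.007], "twist": 0, "hand": -1},
    {"xyz": [0, -0.075, 0.007], "twist": 0, "hand": -1},
  ],
)

```text
clock: 14.1
tool_pos: [0.3966, -0.2122, 0.0266]
orientation: [179.9, 0.3, 153.2]
ft_force: [-7.4, 4.5, 22.7]
finger_gap: 0.0
```

Call:
servo_tool(
  plan=[
    {"xyz": [0, 0, -0.04], "twist": 0, "hand": -1},
    {"xyz": [0, 0, -0.09], "twist": 0, "hand": -1},
    {"xyz": [0, 0, -0.14], "twist": 0, "hand": -0.5},
    {"xyz": [0, 0, -0.17], "twist": 0, "hand": 0.5},
    {"xyz": [0, 0, -0.17], "twist": 0, "hand": 0.5},
  ],
)

```text
clock: 14.72
tool_pos: [0.3979, -0.2134, 0.1997]
orientation: [180.0, 0.8, 153.2]
ft_force: [0.6, -0.3, -0.1]
finger_gap: 0.634
```

```bash
python3 -c "
from h import *
go([.554,-.208,.19],153.2)
import cv2
for n in('top','scene'): cv2.imwrite('pics/%s6.png'%n,eyes.grab_frame(n)[:,:,::-1])
a=cv2.imread('pics/top6.png')[180:300,280:420];b=cv2.imread('pics/scene6.png')[130:250,270:410]
cv2.imwrite('pics/l.png',np.hstack([cv2.resize(x,None,fx=2.8,fy=2.8,interpolation=2) for x in (a,b)]))"
```

```text
t 14.72 pos [ 0.3979 -0.2134  0.1997] [179.9931   0.7515 153.2093] gap 0.634 F [ 0.6269 -0.2586 -0.1282] -> xyz [-0.1368  0.0752  0.0115] twist 0.0
```

View pics/l.png

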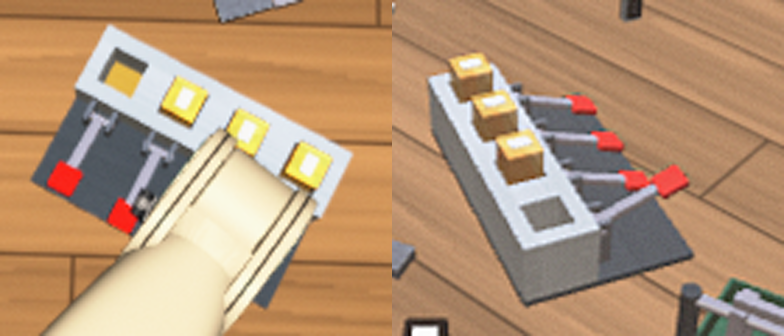

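Call:
servo_tool(
  plan=[
    {"xyz": [-0.04, 0.022, 0.003], "twist": 0, "hand": 0.46},
    {"xyz": [-0.08, 0.044, 0.005], "twist": 0, "hand": 0.46},
    {"xyz": [-0.115, 0.064, 0.008], "twist": 0, "hand": 0.46},
    {"xyz": [-0.137, 0.075, 0.012], "twist": 0, "hand": 0.46},
    {"xyz": [-0.137, 0.075, 0.03], "twist": 0, "hand": 0.46},
    {"xyz": [-0.137, 0.075, 0.05], "twist": 0, "hand": 0.46},
    {"xyz": [-0.137, 0.075, 0.05], "twist": 0, "hand": 0.46},
  ],
)

```text
clock: 15.7
tool_pos: [0.5481, -0.2051, 0.1431]
orientation: [179.9, -0.1, 153.2]
ft_force: [-0.3, 0.0, -0.2]
finger_gap: 0.727
```

```bash
python3 -c "
from h import *
import cv2
go([.554,-.208,.083],153.2)
for i in '06':
  t=cv2.imread('pics/top%s.png'%i); print(t[202:212,320:332:2].tolist()[::3]); print('wood',t[300:310:5,250:256:3].tolist())
w=cv2.inRange(cv2.cvtColor(cv2.imread('pics/top6.png'),cv2.COLOR_BGR2HSV),(0,0,235),(180,30,255))
k,l,s,c=cv2.connectedComponentsWithStats(w)
print([(c[j],s[j,4]) for j in range(1,k) if 340<c[j][0]<400 and 205<c[j][1]<245])
for j in range(3): print(proj('top',Rz(-.4673)@[0,-.1125+.075*j,.114]+[.5371,-.2414,0]))
"
```

```text
t 15.7 pos [ 0.5481 -0.2051  0.1431] [179.9339  -0.1493 153.1815] gap 0.727 F [-0.2859  0.0243 -0.2341] -> xyz [-0.0067  0.      0.0601] twist -0.0
[[[100, 112, 116], [86, 146, 175], [83, 97, 105], [78, 84, 88], [76, 82, 87], [76, 83, 87]], [[75, 189, 232], [75, 193, 234], [76, 192, 234], [76, 190, 233], [84, 141, 172], [81, 89, 93]], [[77, 192, 234], [77, 192, 234], [71, 189, 232], [73, 189, 232], [75, 191, 234], [212, 226, 229]], [[172, 211, 228], [80, 190, 233], [74, 189, 232], [75, 191, 233], [141, 205, 231], [239, 233, 228]]]
wood [[[83, 139, 197], [84, 140, 197]], [[81, 135, 192], [84, 137, 194]]]
[[[96, 105, 111], [82, 139, 167], [80, 94, 99], [75, 81, 84], [74, 79, 83], [75, 80, 83]], [[75, 185, 229], [74, 189, 231], [72, 184, 230], [73, 185, 230], [84, 140, 168], [81, 88, 92]], [[76, 188, 231], [72, 186, 230], [71, 185, 229], [72, 184, 229], [72, 185, 231], [207, 221, 226]], [[170, 208, 227], [76, 185, 228], [72, 185, 229], [72, 185, 229], [137, 199, 227], [237, 231, 225]]]
wood [[[82, 137, 193], [83, 136, 193]], [[78, 130, 187], [84, 133, 190]]]
[(array([373.374 , 227.0954]), np.int32(524)), (array([345.4138, 214.8276]), np.int32(29)), (array([367.6, 226.3]), np.int32(30)), (array([390.0323, 238.3871]), np.int32(31))]
[[390.4793 238.019 ]]
[[368.1277 226.1643]]
[[346.0103 214.4339]]
```

Pocket 3 shows no casting or label, only the ejector plate. Grip casting 2.

Call:
servo_tool(
  plan=[
    {"xyz": [-0.006, 0.001, 0.02], "twist": 0, "hand": 0.46},
    {"xyz": [-0.006, 0.001, 0.04], "twist": 0, "hand": 0.46},
    {"xyz": [-0.006, 0.001, 0.055], "twist": 0, "hand": 0.46},
    {"xyz": [-0.006, 0.001, 0.06], "twist": 0, "hand": 0.46},
    {"xyz": [-0.006, 0.001, 0.06], "twist": 0, "hand": -1},
    {"xyz": [-0.006, 0.001, 0.06], "twist": 0, "hand": -1},
    {"xyz": [-0.006, 0.001, 0.06], "twist": 0, "hand": -1},
    {"xyz": [-0.006, 0.001, 0.06], "twist": 0, "hand": -1},
    {"xyz": [-0.006, 0.001, 0.06], "twist": 0, "hand": -1},
  ],
)

```text
clock: 16.82
tool_pos: [0.5541, -0.2069, 0.0835]
orientation: [179.9, -0.1, 153.2]
ft_force: [-0.1, 0.4, 0.1]
finger_gap: 0.454
```

Call:
servo_tool(
  plan=[
    {"xyz": [0, 0, -0.02], "twist": 0, "hand": -1},
    {"xyz": [0, 0, -0.05], "twist": 0, "hand": -1},
    {"xyz": [0, 0, -0.1], "twist": 0, "hand": -1},
    {"xyz": [0, 0, -0.15], "twist": 0, "hand": -1},
    {"xyz": [0, 0, -0.17], "twist": 0, "hand": -1},
    {"xyz": [0, 0, -0.17], "twist": 0, "hand": -1},
  ],
)

```text
clock: 17.58
tool_pos: [0.5556, -0.2079, 0.2559]
orientation: [179.9, 0.2, 153.2]
ft_force: [-0.5, -0.6, -1.2]
finger_gap: 0.458
```

```bash
python3 - <<'E'
from h import *
import cv2
# hung carrier pose from hung tray corners: predict and compare cap
a=np.radians(12.1); xd,yd=Rz(a)[:,0],Rz(a)[:,1]
L=.06; Ry=np.array([[np.cos(L),0,-np.sin(L)],[0,1,0],[np.sin(L),0,np.cos(L)]])  # -x side down
blue=np.array([.6202,.180,.151])
im=eyes.grab_frame("top"); h=cv2.cvtColor(im,cv2.COLOR_RGB2HSV)
def cen(lo,hi):
    m=cv2.inRange(h,lo,hi); y,x=np.nonzero(m); k=(x>120)&(x<280)&(y>160)&(y<260); return x[k].mean(),y[k].mean(),k.sum()
print("cap",cen((24,170,150),(36,255,255)))
m=cv2.inRange(h,(60,80,30),(90,255,255)); c=max(cv2.findContours(m,0,2)[0],key=cv2.contourArea); print("green",cv2.boxPoints(cv2.minAreaRect(c)))
org=blue+Rz(a)@np.array([-.005,0,.006]) - Rz(a)@Ry@np.array([.056,0,.120])
W=lambda p:Rz(a)@Ry@np.array(p)+org
print("pred cap",proj("top",W([.062,0,.184])),"rim",[proj("top",W([x,y,.032]))[0] for x,y in((.04,.12),(.04,-.12),(-.07,-.12),(-.07,.12))])
for y in(-.075,0,.075): print("slot",y,W([-.022,y,.004]))
s=W([-.022,-.075,.004]); go([s[0],s[1],.25],192.1)
E
```

```text
cap (np.float64(211.2173913043478), np.float64(182.2608695652174), np.int64(46))
green [[184.2114 204.198 ]
 [260.7685 190.6879]
 [266.9094 225.4866]
 [190.3524 238.9966]]
pred cap [[211.5043 182.11  ]] rim [array([185.1317, 204.2193]), array([260.7465, 190.653 ]), array([266.5292, 224.8947]), array([190.1313, 238.8191])]
slot -0.075 [0.5617 0.0908 0.0365]
slot 0 [0.546  0.1641 0.0365]
slot 0.075 [0.5303 0.2374 0.0365]
t 17.62 pos [ 0.5545 -0.2073  0.2538] [179.9341  -0.0408 153.1843] gap 0.458 F [ 0.2178  0.7315 -1.7223] -> xyz [0.128  0.2693 0.0042] twist -38.9
```

Call:
servo_tool(
  plan=[
    {"xyz": [0.015, 0.03, 0], "twist": -4, "hand": -1},
    {"xyz": [0.035, 0.073, 0], "twist": -12, "hand": -1},
    {"xyz": [0.057, 0.12, 0], "twist": -20, "hand": -1},
    {"xyz": [0.08, 0.168, 0], "twist": -29, "hand": -1},
    {"xyz": [0.1, 0.21, 0], "twist": -36, "hand": -1},
    {"xyz": [0.115, 0.243, 0.01], "twist": -38.9, "hand": -1},
    {"xyz": [0.125, 0.263, 0.04], "twist": -38.9, "hand": -1},
    {"xyz": [0.128, 0.269, 0.08], "twist": -38.9, "hand": -1},
    {"xyz": [0.128, 0.269, 0.11], "twist": -38.9, "hand": -1},
    {"xyz": [0.128, 0.269, 0.13], "twist": -38.9, "hand": -1},
    {"xyz": [0.128, 0.269, 0.135], "twist": -38.9, "hand": -1},
    {"xyz": [0.128, 0.269, 0.135], "twist": -38.9, "hand": -1},
  ],
)

```text
clock: 19.12
tool_pos: [0.5607, 0.0906, 0.1181]
orientation: [179.9, -0.1, -167.9]
ft_force: [0.2, -0.1, 0.2]
finger_gap: 0.457
```

```bash
python3 - <<'E'
from h import *
import cv2
h=cv2.cvtColor(eyes.grab_frame("top"),cv2.COLOR_RGB2HSV)
m=cv2.inRange(h,(24,170,150),(36,255,255));k,l,s,c=cv2.connectedComponentsWithStats(m); print([(c[i],s[i,4]) for i in range(1,k) if s[i,4]>6 and c[i][0]<300])
go([.5617,.0908,.073],192.1)
E
```

```text
[]
t 19.18 pos [0.5616 0.0906 0.1191] [ 179.9181   -0.0051 -167.92  ] gap 0.457 F [-0.0904 -0.0463 -2.2402] -> xyz [-0.0002  0.0001  0.0461] twist -0.0
```

Call:
servo_tool(
  plan=[
    {"xyz": [0, 0, 0.015], "twist": 0, "hand": -1},
    {"xyz": [0, 0, 0.03], "twist": 0, "hand": -1},
    {"xyz": [0, 0, 0.04], "twist": 0, "hand": -1},
    {"xyz": [0, 0, 0.046], "twist": 0, "hand": -1},
    {"xyz": [0, 0, 0.047], "twist": 0, "hand": -1},
    {"xyz": [0, 0, 0.047], "twist": 0, "hand": -1},
  ],
)

```text
clock: 19.92
tool_pos: [0.5618, 0.0907, 0.0724]
orientation: [179.9, 0.0, -167.9]
ft_force: [-0.2, -0.4, -0.2]
finger_gap: 0.463
```

Call:
servo_tool(
  plan=[
    {"xyz": [0, 0, 0.001], "twist": 0, "hand": 0.0},
    {"xyz": [0, 0, 0.001], "twist": 0, "hand": 0.2},
    {"xyz": [0, 0, 0.001], "twist": 0, "hand": 0.2},
    {"xyz": [0, 0, 0], "twist": 0, "hand": 0.2},
    {"xyz": [0, 0, -0.03], "twist": 0, "hand": 0.2},
    {"xyz": [0, 0, -0.08], "twist": 0, "hand": 0.3},
    {"xyz": [0, 0, -0.13], "twist": 0, "hand": 0.46},
    {"xyz": [0, 0, -0.14], "twist": 0, "hand": 0.46},
  ],
)

```text
clock: 20.92
tool_pos: [0.5647, 0.0907, 0.2171]
orientation: [-180.0, 0.5, -167.9]
ft_force: [0.5, -0.4, 0.7]
finger_gap: 0.733
```

```bash
python3 - <<'E'
from h import *
go([.520,-.274,.14],153.2)
E
```

```text
t 20.93 pos [0.5647 0.0907 0.2171] [-179.997     0.5    -167.9139] gap 0.733 F [ 0.5055 -0.3712  0.6888] -> xyz [ 0.1207 -0.3472  0.0761] twist 38.9
```

Next, casting 1.

Call:
servo_tool(
  plan=[
    {"xyz": [0.019, -0.055, 0], "twist": 6, "hand": 0.46},
    {"xyz": [0.038, -0.11, 0], "twist": 16, "hand": 0.46},
    {"xyz": [0.058, -0.165, 0], "twist": 26, "hand": 0.46},
    {"xyz": [0.077, -0.22, 0], "twist": 36, "hand": 0.46},
    {"xyz": [0.096, -0.275, 0], "twist": 38.9, "hand": 0.46},
    {"xyz": [0.113, -0.325, 0.02], "twist": 38.9, "hand": 0.46},
    {"xyz": [0.121, -0.347, 0.05], "twist": 38.9, "hand": 0.46},
    {"xyz": [0.121, -0.347, 0.076], "twist": 38.9, "hand": 0.46},
    {"xyz": [0.121, -0.347, 0.076], "twist": 38.9, "hand": 0.46},
  ],
)

```text
clock: 22.05
tool_pos: [0.517, -0.2726, 0.1367]
orientation: [179.6, -0.0, 153.1]
ft_force: [0.8, -0.3, 0.6]
finger_gap: 0.73
```

```bash
python3 - <<'E'
from h import *
import cv2
im=eyes.grab_frame("top");cv2.imwrite("pics/top7.png",im[:,:,::-1])
h=cv2.cvtColor(im,cv2.COLOR_RGB2HSV)
m=cv2.inRange(h,(20,150,150),(36,255,255));k,l,s,c=cv2.connectedComponentsWithStats(m); print([(c[i],s[i,4]) for i in range(1,k) if s[i,4]>6 and 140<c[i][0]<300 and c[i][1]>150])
print("expect", proj("top",[.5595,.0905,.1]))
m=cv2.inRange(h,(60,80,30),(90,255,255)); c=max(cv2.findContours(m,0,2)[0],key=cv2.contourArea); print("green",cv2.boxPoints(cv2.minAreaRect(c)))
go([.5205,-.274,.083],153.2)
E
```

```text
[(array([211.0577, 182.5385]), np.int32(52)), (array([248.1277, 211.2447]), np.int32(94))]
expect [[248.0882 210.6455]]
green [[184.509  204.0063]
 [260.7714 190.6907]
 [266.8496 225.5024]
 [190.5872 238.8181]]
t 22.1 pos [ 0.5184 -0.273   0.1386] [179.6555   0.1696 153.1715] gap 0.728 F [ 0.0553 -0.0763  0.6113] -> xyz [-0.0022 -0.0002  0.0556] twist -0.0
```

Call:
servo_tool(
  plan=[
    {"xyz": [-0.002, 0, 0.02], "twist": 0, "hand": 0.46},
    {"xyz": [-0.002, 0, 0.04], "twist": 0, "hand": 0.46},
    {"xyz": [-0.002, 0, 0.053], "twist": 0, "hand": 0.46},
    {"xyz": [-0.002, 0, 0.056], "twist": 0, "hand": 0.46},
    {"xyz": [-0.002, 0, 0.056], "twist": 0, "hand": -1},
    {"xyz": [-0.002, 0, 0.056], "twist": 0, "hand": -1},
    {"xyz": [-0.002, 0, 0.056], "twist": 0, "hand": -1},
    {"xyz": [-0.002, 0, 0.056], "twist": 0, "hand": -1},
    {"xyz": [-0.002, 0, 0.056], "twist": 0, "hand": -1},
  ],
)

```text
clock: 23.22
tool_pos: [0.5211, -0.2741, 0.0835]
orientation: [179.7, 0.3, 153.2]
ft_force: [-0.2, 0.3, 5.4]
finger_gap: 0.459
```

Call:
servo_tool(
  plan=[
    {"xyz": [0, 0, -0.02], "twist": 0, "hand": -1},
    {"xyz": [0, 0, -0.05], "twist": 0, "hand": -1},
    {"xyz": [0, 0, -0.1], "twist": 0, "hand": -1},
    {"xyz": [0, 0, -0.15], "twist": 0, "hand": -1},
    {"xyz": [0, 0, -0.185], "twist": 0, "hand": -1},
    {"xyz": [0, 0, -0.185], "twist": 0, "hand": -1},
  ],
)

```text
clock: 23.98
tool_pos: [0.5214, -0.2758, 0.2714]
orientation: [179.7, 0.6, 153.2]
ft_force: [1.0, 0.8, -1.9]
finger_gap: 0.456
```

```bash
python3 - <<'E'
from h import *
go([.546,.1641,.27],192.1)
E
```

```text
t 23.98 pos [ 0.5214 -0.2758  0.2714] [179.7102   0.6088 153.1687] gap 0.456 F [ 1.026   0.8462 -1.9495] -> xyz [0.1766 0.4037 0.0016] twist -38.9
```

Call:
servo_tool(
  plan=[
    {"xyz": [0.015, 0.035, 0], "twist": -4, "hand": -1},
    {"xyz": [0.037, 0.085, 0], "twist": -10, "hand": -1},
    {"xyz": [0.06, 0.137, 0], "twist": -16, "hand": -1},
    {"xyz": [0.083, 0.19, 0], "twist": -22, "hand": -1},
    {"xyz": [0.106, 0.242, 0], "twist": -28, "hand": -1},
    {"xyz": [0.129, 0.295, 0], "twist": -34, "hand": -1},
    {"xyz": [0.15, 0.345, 0], "twist": -38.9, "hand": -1},
    {"xyz": [0.168, 0.385, 0.02], "twist": -38.9, "hand": -1},
    {"xyz": [0.1766, 0.4035, 0.06], "twist": -38.9, "hand": -1},
    {"xyz": [0.1766, 0.4035, 0.11], "twist": -38.9, "hand": -1},
    {"xyz": [0.1766, 0.4035, 0.15], "twist": -38.9, "hand": -1},
    {"xyz": [0.1766, 0.4035, 0.15], "twist": -38.9, "hand": -1},
  ],
)

```text
clock: 25.48
tool_pos: [0.5419, 0.163, 0.1156]
orientation: [-179.9, -0.1, -167.9]
ft_force: [-1.0, 0.0, -0.6]
finger_gap: 0.462
```

```bash
python3 - <<'E'
from h import *
go([.546,.1641,.072],192.1)
E
```

```text
t 25.48 pos [0.5419 0.163  0.1156] [-179.8662   -0.0914 -167.9196] gap 0.462 F [-1.035   0.0073 -0.6439] -> xyz [-0.0043  0.0003  0.0436] twist -0.0
```

Call:
servo_tool(
  plan=[
    {"xyz": [-0.003, 0, 0.012], "twist": 0, "hand": -1},
    {"xyz": [-0.003, 0, 0.027], "twist": 0, "hand": -1},
    {"xyz": [-0.003, 0, 0.038], "twist": 0, "hand": -1},
    {"xyz": [-0.003, 0, 0.043], "twist": 0, "hand": -1},
    {"xyz": [-0.003, 0, 0.044], "twist": 0, "hand": -1},
    {"xyz": [-0.003, 0, 0.044], "twist": 0, "hand": -1},
  ],
)

```text
clock: 26.22
tool_pos: [0.5453, 0.1636, 0.072]
orientation: [-179.9, -0.0, -167.9]
ft_force: [-0.9, 0.4, -1.4]
finger_gap: 0.455
```

Call:
servo_tool(
  plan=[
    {"xyz": [0, 0, 0.001], "twist": 0, "hand": 0.0},
    {"xyz": [0, 0, 0.001], "twist": 0, "hand": 0.2},
    {"xyz": [0, 0, 0.001], "twist": 0, "hand": 0.2},
    {"xyz": [0, 0, 0], "twist": 0, "hand": 0.2},
    {"xyz": [0, 0, -0.03], "twist": 0, "hand": 0.2},
    {"xyz": [0, 0, -0.08], "twist": 0, "hand": 0.3},
    {"xyz": [0, 0, -0.13], "twist": 0, "hand": 0.46},
    {"xyz": [0, 0, -0.16], "twist": 0, "hand": 0.46},
  ],
)

```text
clock: 27.22
tool_pos: [0.5465, 0.1642, 0.2353]
orientation: [-179.9, 0.2, -167.9]
ft_force: [-0.0, 0.0, -0.5]
finger_gap: 0.733
```

```bash
python3 - <<'E'
from h import *
go([.487,-.341,.14],153.2)
E
```

```text
t 27.23 pos [0.5465 0.1642 0.2353] [-179.8574    0.2036 -167.9162] gap 0.733 F [-0.0012  0.0001 -0.5372] -> xyz [ 0.1643 -0.4813  0.0959] twist 38.9
```

Call:
servo_tool(
  plan=[
    {"xyz": [0.018, -0.053, 0], "twist": 5, "hand": 0.46},
    {"xyz": [0.037, -0.108, 0], "twist": 12, "hand": 0.46},
    {"xyz": [0.056, -0.163, 0], "twist": 19, "hand": 0.46},
    {"xyz": [0.075, -0.218, 0], "twist": 26, "hand": 0.46},
    {"xyz": [0.094, -0.273, 0], "twist": 33, "hand": 0.46},
    {"xyz": [0.112, -0.328, 0], "twist": 38.9, "hand": 0.46},
    {"xyz": [0.13, -0.38, 0], "twist": 38.9, "hand": 0.46},
    {"xyz": [0.148, -0.433, 0.02], "twist": 38.9, "hand": 0.46},
    {"xyz": [0.1643, -0.481, 0.05], "twist": 38.9, "hand": 0.46},
    {"xyz": [0.1643, -0.481, 0.08], "twist": 38.9, "hand": 0.46},
    {"xyz": [0.1643, -0.481, 0.096], "twist": 38.9, "hand": 0.46},
    {"xyz": [0.1643, -0.481, 0.096], "twist": 38.9, "hand": 0.46},
  ],
)

```text
clock: 28.72
tool_pos: [0.486, -0.3394, 0.1387]
orientation: [179.9, 0.1, 153.2]
ft_force: [0.1, -1.0, -0.7]
finger_gap: 0.737
```

```bash
cat > tray.py <<'E'
from h import *
import cv2,sys
def tray():
    im=eyes.grab_frame("top");cv2.imwrite("pics/last_top.png",im[:,:,::-1])
    h=cv2.cvtColor(im,cv2.COLOR_RGB2HSV)
    m=cv2.inRange(h,(20,150,150),(36,255,255));k,l,s,c=cv2.connectedComponentsWithStats(m); print([(c[i],s[i,4]) for i in range(1,k) if s[i,4]>6 and 100<c[i][0]<300 and c[i][1]>150])
    m=cv2.inRange(h,(60,80,30),(90,255,255)); c=max(cv2.findContours(m,0,2)[0],key=cv2.contourArea); print("green",cv2.boxPoints(cv2.minAreaRect(c)).round(1).tolist())
E
python3 - <<'E'
from tray import *
tray(); print(proj("top",[.5435,.1635,.1]))
go([.487,-.341,.083],153.2)
E
```

```text
[(array([211.0577, 182.5385]), np.int32(52)), (array([248.101 , 211.4949]), np.int32(99)), (array([223.3038, 217.7089]), np.int32(79)), (array([227.7143, 210.2857]), np.int32(7))]
green [[184.5, 203.8000030517578], [261.20001220703125, 190.39999389648438], [267.29998779296875, 225.39999389648438], [190.60000610351562, 238.8000030517578]]
[[223.8713 215.1368]]
t 28.77 pos [ 0.487 -0.34   0.14 ] [179.974    0.2176 153.2377] gap 0.724 F [ 0.2726 -0.9525  1.2619] -> xyz [-0.0003 -0.0009  0.057 ] twist 0.0
```

Casting 1 placed. Now casting 0.

Call:
servo_tool(
  plan=[
    {"xyz": [0, -0.001, 0.02], "twist": 0, "hand": 0.46},
    {"xyz": [0, -0.001, 0.04], "twist": 0, "hand": 0.46},
    {"xyz": [0, -0.001, 0.053], "twist": 0, "hand": 0.46},
    {"xyz": [0, -0.001, 0.057], "twist": 0, "hand": 0.46},
    {"xyz": [0, -0.001, 0.057], "twist": 0, "hand": -1},
    {"xyz": [0, -0.001, 0.057], "twist": 0, "hand": -1},
    {"xyz": [0, -0.001, 0.057], "twist": 0, "hand": -1},
    {"xyz": [0, -0.001, 0.057], "twist": 0, "hand": -1},
    {"xyz": [0, -0.001, 0.057], "twist": 0, "hand": -1},
  ],
)

```text
clock: 29.9
tool_pos: [0.4873, -0.3414, 0.0839]
orientation: [180.0, 0.3, 153.2]
ft_force: [0.3, 0.5, 3.8]
finger_gap: 0.456
```

Call:
servo_tool(
  plan=[
    {"xyz": [0, 0, -0.02], "twist": 0, "hand": -1},
    {"xyz": [0, 0, -0.05], "twist": 0, "hand": -1},
    {"xyz": [0, 0, -0.1], "twist": 0, "hand": -1},
    {"xyz": [0, 0, -0.15], "twist": 0, "hand": -1},
    {"xyz": [0, 0, -0.185], "twist": 0, "hand": -1},
    {"xyz": [0, 0, -0.185], "twist": 0, "hand": -1},
  ],
)

```text
clock: 30.65
tool_pos: [0.4878, -0.3424, 0.2722]
orientation: [-179.9, 0.7, 153.2]
ft_force: [-0.3, -1.0, -1.5]
finger_gap: 0.455
```

```bash
python3 - <<'E'
from h import *
go([.5303,.2374,.27],192.1)
E
```

```text
t 30.65 pos [ 0.4878 -0.3424  0.2722] [-179.9087    0.6656  153.2345] gap 0.455 F [-0.2579 -1.027  -1.4854] -> xyz [ 0.2232  0.5368 -0.0013] twist -38.9
```

Call:
servo_tool(
  plan=[
    {"xyz": [0.015, 0.036, 0], "twist": -3, "hand": -1},
    {"xyz": [0.036, 0.086, 0], "twist": -8, "hand": -1},
    {"xyz": [0.058, 0.139, 0], "twist": -13, "hand": -1},
    {"xyz": [0.08, 0.192, 0], "twist": -18, "hand": -1},
    {"xyz": [0.102, 0.245, 0], "twist": -23, "hand": -1},
    {"xyz": [0.124, 0.298, 0], "twist": -28, "hand": -1},
    {"xyz": [0.146, 0.351, 0], "twist": -34, "hand": -1},
    {"xyz": [0.168, 0.404, 0], "twist": -38.9, "hand": -1},
    {"xyz": [0.19, 0.457, 0], "twist": -38.9, "hand": -1},
    {"xyz": [0.21, 0.505, 0], "twist": -38.9, "hand": -1},
    {"xyz": [0.223, 0.537, 0.02], "twist": -38.9, "hand": -1},
    {"xyz": [0.223, 0.537, 0.06], "twist": -38.9, "hand": -1},
  ],
)

```text
clock: 32.15
tool_pos: [0.5316, 0.2398, 0.2075]
orientation: [-179.5, 0.6, -167.6]
ft_force: [-0.2, -0.7, -1.2]
finger_gap: 0.455
```

```bash
python3 - <<'E'
from h import *
go([.5303,.2374,.072],192.1)
E
```

```text
t 32.15 pos [0.5316 0.2398 0.2075] [-179.5395    0.552  -167.6489] gap 0.455 F [-0.1713 -0.6582 -1.1774] -> xyz [ 0.003  -0.001   0.1355] twist 0.3
```

Call:
servo_tool(
  plan=[
    {"xyz": [0.001, -0.002, 0.03], "twist": 0, "hand": -1},
    {"xyz": [0.001, -0.002, 0.07], "twist": 0, "hand": -1},
    {"xyz": [0.001, -0.002, 0.1], "twist": 0, "hand": -1},
    {"xyz": [0.001, -0.002, 0.12], "twist": 0, "hand": -1},
    {"xyz": [0.001, -0.002, 0.13], "twist": 0, "hand": -1},
    {"xyz": [0.001, -0.002, 0.1355], "twist": 0, "hand": -1},
    {"xyz": [0.001, -0.002, 0.1355], "twist": 0, "hand": -1},
    {"xyz": [0.001, -0.002, 0.1355], "twist": 0, "hand": -1},
  ],
)

```text
clock: 33.15
tool_pos: [0.5333, 0.2371, 0.0729]
orientation: [-179.5, 0.7, -167.7]
ft_force: [0.2, 0.4, -1.3]
finger_gap: 0.459
```

```bash
python3 - <<'E'
from h import *
go([.5303,.2374,.072],192.1)
E
```

```text
t 33.15 pos [0.5333 0.2371 0.0729] [-179.5473    0.6549 -167.6521] gap 0.459 F [ 0.2433  0.3514 -1.252 ] -> xyz [0.0029 0.0009 0.0008] twist 0.2
```

Call:
servo_tool(
  plan=[
    {"xyz": [0, 0, 0.001], "twist": 0, "hand": 0.0},
    {"xyz": [0, 0, 0.001], "twist": 0, "hand": 0.2},
    {"xyz": [0, 0, 0.001], "twist": 0, "hand": 0.2},
    {"xyz": [0, 0, 0], "twist": 0, "hand": 0.2},
    {"xyz": [0, 0, -0.03], "twist": 0, "hand": 0.2},
    {"xyz": [0, 0, -0.08], "twist": 0, "hand": 0.3},
    {"xyz": [0, 0, -0.13], "twist": 0, "hand": 0.46},
    {"xyz": [0, 0, -0.18], "twist": 0, "hand": 1},
    {"xyz": [-0.05, 0, -0.2], "twist": 0, "hand": 1},
    {"xyz": [0.0, -0.06, -0.2], "twist": 0, "hand": 1},
    {"xyz": [0.05, -0.1, -0.2], "twist": 0, "hand": 1},
    {"xyz": [0.1, -0.16, -0.2], "twist": 0, "hand": 1},
  ],
)

```text
clock: 34.65
tool_pos: [0.482, 0.0875, 0.2727]
orientation: [-179.5, 0.6, -167.6]
ft_force: [0.5, -1.0, 0.3]
finger_gap: 0.997
```

```bash
python3 - <<'E'
from tray import *
tray()
cv2.imwrite("pics/last_scene.png",eyes.grab_frame("scene")[:,:,::-1])
a=cv2.imread('pics/last_top.png')[150:270,110:290];b=cv2.imread('pics/last_scene.png')[200:320,360:540]
cv2.imwrite('pics/m.png',np.vstack([cv2.resize(x,None,fx=2.4,fy=2.4,interpolation=2) for x in (a,b)]))
go([.6255,.1795,.30],102.1)
E
```

```text
[(array([247.7119, 208.7627]), np.int32(59))]
green [[229.8000030517578, 196.8000030517578], [260.70001220703125, 190.6999969482422], [267.70001220703125, 225.3000030517578], [236.6999969482422, 231.5]]
t 34.75 pos [0.4794 0.0852 0.2726] [-179.4888    0.4597 -167.9258] gap 1.001 F [0.6194 1.033  0.6954] -> xyz [-0.1628  0.0615 -0.0267] twist 90.0
```

View pics/m.png

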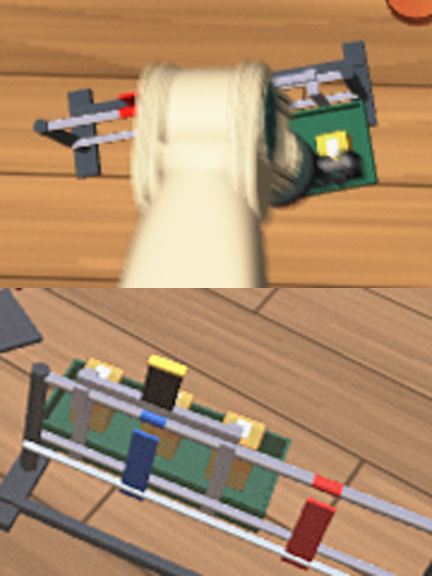

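Three castings stand in the tray (scene crop (103,370),(185,400),(243,430)); carrier still at blue. I'll grip the handle with the jaws along the rail, which leaves its lean free, and slide.

```bash
cat >> h.py <<'E'
A_=np.radians(12.1); L=.06; Ry=np.array([[np.cos(L),0,-np.sin(L)],[0,1,0],[np.sin(L),0,np.cos(L)]])
def W(p,mark): return Rz(A_)@Ry@np.array(p)+np.array(mark)+Rz(A_)@np.array([-.005,0,.006])-Rz(A_)@Ry@np.array([.056,0,.120])
blue=np.array([.6202,.180,.151]); red=np.array([.5876,.3346,.151])
E
python3 - <<'E'
from h import *
import cv2
print(W([.062,0,.158],blue),W([.062,0,.158],red),Rz(A_).T@(red-blue))
for i in("0","5","last"):
    f="pics/last_scene.png" if i=="last" else f"pics/scene{i}.png"
    h=cv2.cvtColor(cv2.imread(f),cv2.COLOR_BGR2HSV); m=cv2.inRange(h,(24,150,120),(36,255,255));k,l,s,c=cv2.connectedComponentsWithStats(m); print(i,[(c[j],s[j,4]) for j in range(1,k) if s[j,4]>15 and c[j][0]>400 and c[j][1]>200])
print(proj("scene",W([.062,0,.182],blue)))
p=W([.062,0,.158],blue); go([p[0],p[1],.27],192.1)
E
```

```text
[0.6189 0.1797 0.1953] [0.5863 0.3343 0.1953] [0.0005 0.158  0.    ]
0 []
5 []
last []
[[429.664  231.0029]]
t 34.75 pos [0.4794 0.0852 0.2726] [-179.4888    0.4597 -167.9258] gap 1.001 F [0.6194 1.033  0.6954] -> xyz [-0.1562  0.0633  0.0033] twist -0.0
```

Call:
servo_tool(
  plan=[
    {"xyz": [-0.04, 0.016, 0], "twist": 0, "hand": 1},
    {"xyz": [-0.08, 0.032, 0], "twist": 0, "hand": 1},
    {"xyz": [-0.12, 0.048, 0], "twist": 0, "hand": 1},
    {"xyz": [-0.15, 0.06, 0.003], "twist": 0, "hand": 1},
    {"xyz": [-0.156, 0.063, 0.003], "twist": 0, "hand": 1},
    {"xyz": [-0.156, 0.063, 0.003], "twist": 0, "hand": 1},
    {"xyz": [-0.156, 0.063, 0.003], "twist": 0, "hand": 1},
  ],
)

```text
clock: 35.62
tool_pos: [0.618, 0.179, 0.2705]
orientation: [-179.5, 0.4, -167.9]
ft_force: [0.2, 0.9, 0.7]
finger_gap: 1.003
```

```bash
python3 - <<'E'
from h import *
go([.6189,.1797,.178],192.1)
E
```

```text
t 35.62 pos [0.618  0.179  0.2705] [-179.4836    0.4375 -167.9397] gap 1.003 F [0.2049 0.8524 0.6959] -> xyz [-0.0004  0.0013  0.0925] twist -0.0
```

Call:
servo_tool(
  plan=[
    {"xyz": [0, 0.001, 0.03], "twist": 0, "hand": 1},
    {"xyz": [0, 0.001, 0.06], "twist": 0, "hand": 1},
    {"xyz": [0, 0.001, 0.083], "twist": 0, "hand": 1},
    {"xyz": [0, 0.001, 0.09], "twist": 0, "hand": 1},
    {"xyz": [0, 0.001, 0.091], "twist": 0, "hand": 0.2},
    {"xyz": [0, 0.001, 0.091], "twist": 0, "hand": 0},
    {"xyz": [0, 0.001, 0.091], "twist": 0, "hand": -0.2},
    {"xyz": [0, 0.001, 0.091], "twist": 0, "hand": -1},
    {"xyz": [0, 0.001, 0.091], "twist": 0, "hand": -1},
    {"xyz": [0, 0.001, 0.091], "twist": 0, "hand": -1},
  ],
)

```text
clock: 36.88
tool_pos: [0.6193, 0.18, 0.1811]
orientation: [-179.5, 0.6, -167.9]
ft_force: [-1.1, 1.7, 5.8]
finger_gap: 0.379
```

```bash
python3 - <<'E'
from h import *
p=W([.062,0,.158],red)
s=bot.state(); print("now in rail frame rel blue handle",Rz(A_).T@(s["tool_pos"]-W([.062,0,.158],blue)))
go([p[0],p[1],s["tool_pos"][2]],192.1)
E
```

```text
now in rail frame rel blue handle [ 0.0004  0.0001 -0.0142]
t 36.88 pos [0.6193 0.18   0.1811] [-179.5282    0.5705 -167.916 ] gap 0.379 F [-1.1361  1.7063  5.7962] -> xyz [-0.0001  0.1579 -0.0013] twist -0.0
```

Call:
servo_tool(
  plan=[
    {"xyz": [0, 0.003, 0], "twist": 0, "hand": -1},
    {"xyz": [0, 0.01, 0], "twist": 0, "hand": -1},
    {"xyz": [0, 0.02, 0], "twist": 0, "hand": -1},
    {"xyz": [0, 0.03, 0], "twist": 0, "hand": -1},
    {"xyz": [0, 0.04, 0], "twist": 0, "hand": -1},
    {"xyz": [0, 0.05, 0], "twist": 0, "hand": -1},
    {"xyz": [0, 0.058, 0], "twist": 0, "hand": -1},
    {"xyz": [0, 0.06, 0], "twist": 0, "hand": -1},
    {"xyz": [0, 0.06, 0], "twist": 0, "hand": -1},
  ],
)

```text
clock: 38.0
tool_pos: [0.6076, 0.2349, 0.1816]
orientation: [-179.1, 0.6, -168.0]
ft_force: [-0.4, -10.2, 5.2]
finger_gap: 0.373
```

```bash
python3 - <<'E'
from h import *
import cv2
p=W([.062,0,.158],red)
go([p[0],p[1],.1811],192.1)
cv2.imwrite("pics/n_s.png",eyes.grab_frame("scene")[:,:,::-1])
b=cv2.imread('pics/n_s.png')[200:330,370:550]
cv2.imwrite('pics/n.png',cv2.resize(b,None,fx=4,fy=4,interpolation=2))
E
```

```text
t 38.0 pos [0.6076 0.2349 0.1816] [-179.051     0.5932 -168.0331] gap 0.373 F [ -0.4172 -10.1805   5.1704] -> xyz [ 0.0002  0.1016 -0.0012] twist -0.1
```

View pics/n.png

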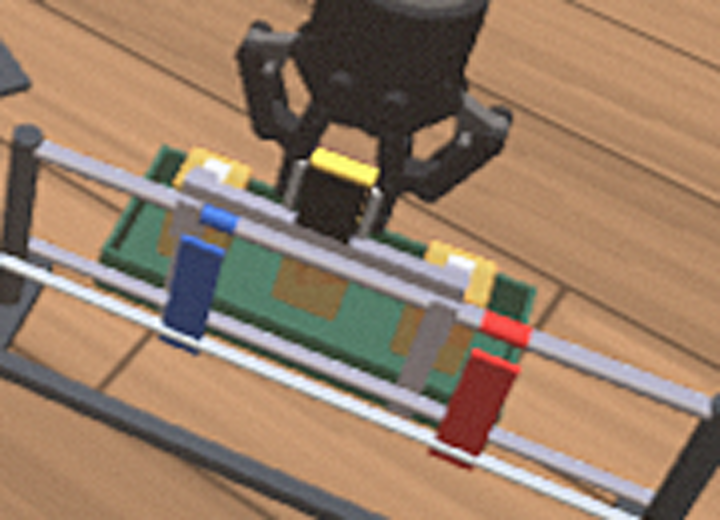

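Slides well, still hooked, castings upright. Continue toward the red mark at (505,330).

Call:
servo_tool(
  plan=[
    {"xyz": [0, 0.008, 0], "twist": 0, "hand": -1},
    {"xyz": [0, 0.018, 0], "twist": 0, "hand": -1},
    {"xyz": [0, 0.028, 0], "twist": 0, "hand": -1},
    {"xyz": [0, 0.038, 0], "twist": 0, "hand": -1},
    {"xyz": [0, 0.048, 0], "twist": 0, "hand": -1},
    {"xyz": [0, 0.058, 0], "twist": 0, "hand": -1},
    {"xyz": [0, 0.068, 0], "twist": 0, "hand": -1},
    {"xyz": [0, 0.078, 0], "twist": 0, "hand": -1},
    {"xyz": [0, 0.088, 0], "twist": 0, "hand": -1},
    {"xyz": [0, 0.097, 0], "twist": 0, "hand": -1},
    {"xyz": [0, 0.102, 0], "twist": 0, "hand": -1},
    {"xyz": [0, 0.102, 0], "twist": 0, "hand": -1},
  ],
)

```text
clock: 39.55
tool_pos: [0.587, 0.332, 0.1813]
orientation: [-178.7, 0.6, -168.1]
ft_force: [-1.8, -7.6, 8.1]
finger_gap: 0.378
```

```bash
cat > chk.py <<'E'
from h import *
import cv2
p=W([.062,0,.158],red)
go([p[0],p[1],.1811],192.1)
im=eyes.grab_frame("scene"); cv2.imwrite("pics/o_s.png",im[:,:,::-1])
h=cv2.cvtColor(im,cv2.COLOR_RGB2HSV)
for nm,lo,hi in(("cap",(22,120,120),(36,255,255)),("red",(0,190,150),(6,255,255))):
    k,l,s,c=cv2.connectedComponentsWithStats(cv2.inRange(h,lo,hi)); print(nm,[(c[j],s[j,4]) for j in range(1,k) if s[j,4]>6 and c[j][0]>400 and c[j][1]>200])
print("expect cap",proj("scene",W([.062,0,.182],red)), "red",proj("scene",red))
E
python3 chk.py
```

```text
t 39.55 pos [0.587  0.332  0.1813] [-178.7237    0.6041 -168.107 ] gap 0.378 F [-1.8465 -7.5538  8.1141] -> xyz [0.0001 0.0024 0.0001] twist -0.2
cap [(array([458.2812, 256.8438]), np.int32(32)), (array([469.0588, 257.5294]), np.int32(17)), (array([505.4643, 259.5476]), np.int32(84)), (array([524.3125, 280.125 ]), np.int32(16)), (array([536.2, 283.6]), np.int32(10))]
red []
expect cap [[506.379  259.2628]] red [[496.4267 281.6714]]
```

Call:
servo_tool(
  plan=[
    {"xyz": [0, 0.003, 0], "twist": 0, "hand": -1},
    {"xyz": [0, 0.005, 0], "twist": 0, "hand": -1},
    {"xyz": [0, 0.006, 0], "twist": 0, "hand": -1},
    {"xyz": [0, 0.006, 0], "twist": 0, "hand": -1},
  ],
)

```text
clock: 40.1
tool_pos: [0.5865, 0.3337, 0.1821]
orientation: [-178.2, 0.6, -168.2]
ft_force: [-0.4, -11.4, 7.0]
finger_gap: 0.377
```

```bash
python3 chk.py
```

```text
t 40.1 pos [0.5865 0.3337 0.1821] [-178.2375    0.6022 -168.2284] gap 0.377 F [ -0.3919 -11.4464   7.0327] -> xyz [0.     0.0007 0.001 ] twist -0.3
cap [(array([458.7879, 257.1818]), np.int32(33)), (array([506.4353, 259.5647]), np.int32(85)), (array([470.5385, 258.0769]), np.int32(13)), (array([524.7368, 280.    ]), np.int32(19)), (array([536.5 , 283.75]), np.int32(12))]
red []
expect cap [[506.379  259.2628]] red [[496.4267 281.6714]]
```

Call:
servo_tool(
  plan=[
    {"xyz": [0, 0, 0], "twist": 0, "hand": -1},
    {"xyz": [0, 0, 0], "twist": 0, "hand": -1},
    {"xyz": [0, 0, 0], "twist": 0, "hand": 0},
    {"xyz": [0, 0, 0], "twist": 0, "hand": 1},
    {"xyz": [0, 0, 0], "twist": 0, "hand": 1},
    {"xyz": [0, 0, 0], "twist": 0, "hand": 1},
    {"xyz": [0, 0, -0.03], "twist": 0, "hand": 1},
    {"xyz": [0, 0, -0.08], "twist": 0, "hand": 1},
    {"xyz": [0, 0, -0.13], "twist": 0, "hand": 1},
    {"xyz": [0.05, 0.0, -0.13], "twist": 0, "hand": 1},
    {"xyz": [0.1, 0.03, -0.13], "twist": 0, "hand": 1},
    {"xyz": [0.15, 0.08, -0.13], "twist": 0, "hand": 1},
  ],
)

```text
clock: 41.65
tool_pos: [0.4269, 0.3802, 0.3087]
orientation: [-178.3, 0.7, -168.4]
ft_force: [0.7, 0.5, -0.6]
finger_gap: 1.0
```

Call:
servo_tool(
  plan=[
    {"xyz": [0, 0.05, 0], "twist": 0, "hand": 1},
    {"xyz": [0, 0.1, 0], "twist": 0, "hand": 1},
    {"xyz": [0, 0.15, 0], "twist": 0, "hand": 1},
    {"xyz": [0, 0.2, 0], "twist": 0, "hand": 1},
    {"xyz": [0, 0.2, 0], "twist": 0, "hand": 1},
  ],
)

```text
clock: 42.28
tool_pos: [0.3853, 0.5789, 0.3011]
orientation: [-178.3, 0.6, -168.2]
ft_force: [0.1, -1.1, 0.7]
finger_gap: 1.002
```

```bash
python3 chk.py; python3 - <<'E'
from tray import *
tray(); print("expect cap top",proj("top",W([.062,0,.184],red)))
a=cv2.imread('pics/last_top.png')[140:300,90:430];b=cv2.imread('pics/o_s.png')[120:330,220:560]
cv2.imwrite('pics/p.png',np.vstack([cv2.resize(x,None,fx=1.55,fy=1.55,interpolation=2) for x in (a,b)]))
E
```

```text
t 42.27 pos [0.3853 0.5789 0.3011] [-178.2685    0.6015 -168.15  ] gap 1.002 F [ 0.1377 -1.1302  0.7254] -> xyz [-0.1453 -0.2768  0.13  ] twist -0.3
cap [(array([459.6, 254.8]), np.int32(10)), (array([506.3372, 259.5116]), np.int32(86)), (array([470.75, 258.  ]), np.int32(8)), (array([457.8182, 259.9091]), np.int32(11)), (array([491.3125, 266.375 ]), np.int32(16)), (array([524.4286, 280.7857]), np.int32(14)), (array([536.7273, 284.1818]), np.int32(11))]
red []
expect cap [[506.379  259.2628]] red [[496.4267 281.6714]]
[(array([155.4364, 192.0545]), np.int32(55)), (array([197.566 , 220.6226]), np.int32(106)), (array([173.125 , 226.1042]), np.int32(96)), (array([148.9143, 228.6381]), np.int32(105))]
green [[134.89999389648438, 212.89999389648438], [212.8000030517578, 199.6999969482422], [218.6999969482422, 234.6999969482422], [140.8000030517578, 247.89999389648438]]
expect cap top [[155.7065 191.8575]]
```

View pics/p.png

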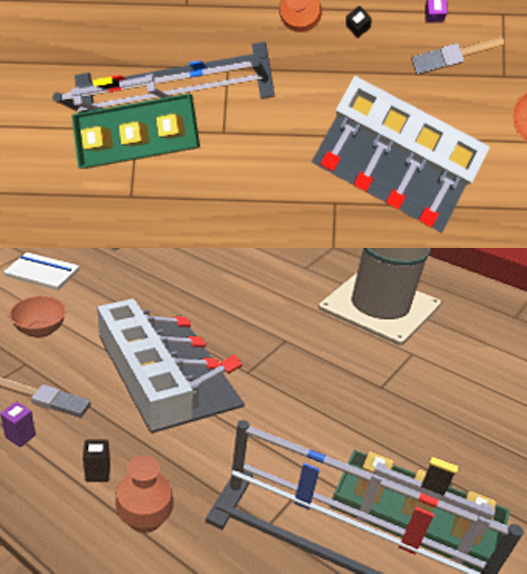

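All four pockets are now empty with the same amber floor. Three castings stand in the tray, the carrier hangs on both hooks, and the cap is within 0.3 px of its expected place in both views. Handing in.

```bash
python3 -c "
from cell import order
print(order.sign_off())"
```

```text
the job is handed in; nothing more can be done
None
```

The job is handed in, at about 42 s of the 210 s allowed. The loaded carrier hangs on the rail at the red mark, and the arm is clear of everything.

- **Carrier:** I hooked it onto the rail with its handle at the blue mark and let go. It showed no sign of being knocked in the checks I made.
- **Castings:** Castings 0, 1 and 2 were there and pocket 3 was empty. I pressed levers 0, 1 and 2 and stood all three castings upright in the tray while it hung at the blue mark. Levers 1 and 2 stopped about 5 mm short on the first press, so I pressed them again.
- **Slide:** I slid the carrier about 158 mm along the rail without lifting it off, and released it at the red mark.

**Last checks:**
- The handle's cap was within about 0.3 pixel (roughly 1 mm) of its expected place over the red mark, in both cameras.
- The final picture shows three castings in the tray, all four pockets empty, and the jug, bowl and brush looking undisturbed.
- While I gripped the handle for the slide, the wrist read 5 to 8 N upward and up to about 11 N along the rail. I put this down to fingertip contact and friction, and nothing moved out of place.
- The finger opening in that grip read about 32 mm rather than the fin's 30 mm, perhaps because the pads also touched the cap.

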